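Send two paper weights through the tip bucket

ROBOT

A 6-joint arm with a two-finger parallel gripper is mounted at the origin on the work surface; the furniture and walls round the work are solid. World frame = base frame: x ahead of the robot, y to its left, z up, the work surface at z = 0. Lengths are in m, angles in rad, forces in N, time in s.
With the tool pointing down it reaches from about 0.3 to 0.75 m from the base axis. Payload 8.5 kg.
Tool frame: the origin (TCP) lies between the finger pads; the fingertips stand manip.nose_length ahead of it and the grasp point (between the pads) lies 2 mm behind it (manip.nose_length is the distance from the TCP to the fingertips, in m); z points along the fingers, y is the line along which they close (so a half turn about z gives the same grasp; the last joint's range is limited). The gripper opens to 85 mm and grips with 20 to 120 N. Pads are 22 mm wide; open, the fingers measure 114 mm over their backs; the gripper's body (76 mm by 85 mm) begins 54 mm behind the grasp point. The pads swing forward as they close: fully open they stand 13 mm farther back than shut.
Start: joints at [-1.363, 0.381, 1.297, -0, 1.464, -0.215], TCP at [0.226, -0.502, 0.248] pointing down, gripper open.
Joint ranges: [-3.11, 3.11], [-0.89, 2.33], [0.22, 2.48], [-1.42, 4.56], [0.17, 2.85], [-2.88, 2.88]. Speed limits (rad/s): [2.39, 2.39, 3.14, 3.14, 3.14, 3.14].

INTERFACE

Orientations are given as a unit quaternion [x, y, z, w].
In Python, from bench import manip gives the robot as it stands.
- The arm moves only by the tool servo_tool, never from a script. Its argument "series" is a list of rows, each an object with "delta_pos": the shift along the tool's x, y, z in mm, a list of three; "dr": the turn, a rotation vector about the tool's x, y, z in rad, a list of three. In form: [{"delta_pos": [tx, ty, tz], "dr": [ax, ay, az]}, ...]. A call has 1 to 20 rows; each row is the pose to reach, as a shift and turn from the pose commanded when the call began, along the tool's axes at that moment; what a row does not reach only later rows make up. A row lasts 1/8 s, in which the tool goes at most 62.5 mm and 10.7 degrees, less where a joint would pass 70% of its speed; a pose out of reach is approached as far as the arm can. A call with a gripper value outside its range is refused whole. "hand" is the opening, from -1 (shut) to 1 (fully open), so that 0 is half open, set as the call begins (left out, the last holds). The fingers move at their own pace and stop on an object; "newtons" is the grip in N (left out, the last holds). Time passes only in rows, so rows that repeat a pose let the fingers close. It gives the time, the measured TCP pose, the force, the opening and the grip force at its end, in the units of the state.
- manip.state(): the state, without advancing time (a new reading comes with each control period).
- manip.get_image(name): name is "scene" or "top" or "wrist"; returns the picture (420x560x3 uint8, blue, green, red); there is no depth.
- manip.get_calibration(name): a dict with "fx", "fy", "cx", "cy" (pixels), "R" (3x3) and "t" (3): a world point X has camera coordinates R X + t. Camera axes: x right, y down, z forward; pixel columns grow to the right and rows downward; lengths in m; the calibration is good to about 2 mm. The wrist camera is an equidistant fisheye: a pixel r from the principal point sees the ray r / f radians off the axis. A picture is of the moment at which its call begins: read the wrist's pose just before it. get_calibration takes no time and is no camera call; for the wrist camera it gives the pose at the moment of the call.
- manip.hand_in(): hands the job in; it is judged then, once.
The state is a dict: "time": time; "q": joint angles; "dq": joint speeds; "tau": joint torques, N m; "eef_pos": TCP position; "orientation": TCP orientation; "ft_force": force on the tool from outside, world axes, zero at the start; "torque": the same for the moment, N m; "width": finger opening in m; "finger_force": force on a finger pad.
Only numpy, scipy, OpenCV 4.12 (cv2) and the standard library are available. Lean on these libraries where they do the work, as an engineer would, in place of code of your own. Each camera call takes 0.05 s, during which the arm holds its last target. There are 200 camera calls.

TASK

Both maroon paper weights in front of you are to go back to the return tray by way of the counterweighted tip bucket. First turn the weight that stands on end down onto its base on the table, lowering it without letting it topple, and let go of it; then take each weight by its knob and set it gently in the upright bucket, one beside the other, so that the bucket stays up under the first and trips by itself under the second and dumps both into the tray. Last, guide the empty bucket by its bar back upright onto its rest without letting it slam, and leave the other things on the table where they are.

Things in the scene. Friction and masses are not known exactly. Their poses are not given: they have to be found in the camera images.
- weight_flat_center (a point): Dark maroon paper weight, 350 g (+-8 %): block 46 x 75 mm, 26 mm high, with a round knob 20 mm wide on the middle of its top, 49 mm high in all. This one stands on its base, knob up. Point: its centre, half-way between underside and knob top. Own axes: z from underside to knob, y along the 75 mm, x along the 46 mm.
- weight_end_center (a point): Dark maroon paper weight, 350 g (+-8 %): block 46 x 75 mm, 26 mm high, with a round knob 20 mm wide on the middle of its top, 49 mm high in all. This one stands on a small end, 75 mm high: own y up, knob level, roughly towards the robot. Point: its centre, half-way between underside and knob top. Own axes: z from underside to knob, y along the 75 mm, x along the 46 mm.
- pivot (a point): Middle of the bucket's hinge axis, 150 mm above the table, on the fixed stand. x: the level way in which the bucket dumps, roughly away from the robot; y along the hinge; z up. Grey uprights at y = -105 and +105 mm, x -30 to +20 mm, end 15 mm above the axis; base and tray x -85 to +175 mm, y +-111 mm; outboard arms y +-134 mm.
- seat_left (a point): Left of two places on the bucket's pan floor; moves with the bucket; axes as at the pivot when upright. A weight goes with its underside here, knob up, 75 mm length along y (the hinge). Back wall 28 mm behind, 29 mm high; side wall 44 mm to the left, 25 mm high; front open with a low lip. A weight here does not trip the empty bucket, but pressing some 1.5 N more does; two weights always trip it.
- seat_right (a point): The right place, 90 mm to the right of the left one, with its side wall 44 mm to the right. Between the two places is a rib 7 mm high and 4 mm thick.
- tray_floor (a point): Middle of the cork floor of the return tray in front of and below the bucket, 12 mm above the table; axes as at the pivot. Inside, the tray is 150 mm along x and 195 mm along y, with walls 44 to 54 mm above its floor.
- reset_bar (a point): Grip point of the reset bar, a level steel stub 10 mm thick, parallel to the hinge and 125 mm from it, that sticks out 42 mm to the left from a flat arm outside the left upright; the point is 140 mm left of the pivot, 18 mm from the free end. Upright it is 41 degrees back from straight above the hinge, tipped 45 degrees forward: it goes over the top. Counterweight discs (46 mm) sit on the arms.
- bucket (a joint): Hinge of the bucket, rad: 0 upright on its rest, grows as it tips forward, 1.5 fully tipped at its stop. Empty and left alone it falls back to 0 from below about 0.65 and to 1.5 from above that; it takes about 2 N at the bar to move it.
- jar: Bystander, leave alone: small white jar with a black screw lid, 56 mm wide, 55 mm high; origin at the middle of its underside.
- measure: Bystander, leave alone: yellow pocket tape measure, 33 x 78 mm, 60 mm high; origin at the middle of its underside.
- eraser: Bystander, leave alone: eraser in a blue sleeve, 23 x 62 mm, 13 mm high; origin at the middle of its underside.
- glue: Bystander, leave alone: glue stick standing upright, 26 mm wide, 97 mm high; origin at the middle of its underside.
- clip: Bystander, leave alone: black foldback clip, about 45 x 20 mm, 32 mm high; origin at the middle of its underside.
- stamp: Bystander, leave alone: wooden hand stamp standing, 27 x 52 mm, 71 mm high; origin at the middle of its underside.
- notes: Bystander, leave alone: yellow note pad, 70 x 70 mm, 24 mm high; origin at the middle of its underside.
Things that resemble listed ones, but are neither listed nor needed, are in the scene too. What is shaped like the part that bears weight_end_center but purple is not meant. Leave any orange look-alike of the part that bears weight_flat_center alone.

How it is judged:
By the outcome, as a careful person would: the job done as asked, in the order asked, and still so for the second after the job is handed in, with the robot touching nothing.
It also fails if it takes over 72 s, if anything falls off the work surface, if the arm or the gripper's body presses on something with over 40 N, if the wrist force passes 120 N, or if a joint passes its speed limit or range.

## Working session

There is one attempt and no reset: what is moved stays moved. The work goes in short steps, Python scripts to look and compute and a tool call to move; the robot and the scene stay as the last step left them, time stands still between calls to the robot, and variables do not carry over. Pictures are saved under pics/ and viewed, at most 10 in all, crops included, and the job is handed in when it is done.

Besides the shell and the picture viewer there is one more tool, called as name(argument=value, ...), one argument or row to a line, values as JSON. servo_tool: Moves the arm, as the interface text tells. Its arguments: {"type":"object","properties":{"series":{"type":"array","items":{"type":"object","properties":{"delta_pos":{"type":"array","items":{"type":"number"}},"dr":{"type":"array","items":{"type":"number"}}}}},"hand":{"type":"number"},"newtons":{"type":"number"}},"required":["series"]}

```bash
ls; mkdir -p pics; python3 - <<'E'
from bench import manip
import cv2,json,numpy as np
s=manip.state();print({k:np.round(v,3).tolist() for k,v in s.items()},manip.nose_length)
for n in("scene","top"):
    cv2.imwrite(f"pics/{n}0.png",manip.get_image(n));c=manip.get_calibration(n);print(n,{k:np.round(v,3).tolist() for k,v in c.items()})
E
```

```text
pics
{'time': 0.0, 'q': [-1.363, 0.381, 1.298, 0.0, 1.464, -0.215], 'dq': [0.002, 0.001, -0.001, 0.002, 0.001, -0.0], 'tau': [0.001, -44.845, -23.127, -0.0, 0.005, -0.0], 'eef_pos': [0.226, -0.501, 0.248], 'orientation': [0.978, 0.21, 0.0, -0.001], 'ft_force': [-0.544, 0.058, 1.187], 'torque': [0.018, -0.022, -0.023], 'finger_force': 0.0, 'width': 0.085} 0.017
scene {'fx': 449.305, 'fy': 449.305, 'cx': 277.477, 'cy': 210.806, 'R': [[-0.536, -0.844, -0.022], [-0.314, 0.223, -0.923], [0.784, -0.487, -0.384]], 't': [0.256, 0.33, 0.979]}
top {'fx': 448.376, 'fy': 448.376, 'cx': 282.422, 'cy': 209.446, 'R': [[-0.013, -1.0, 0.0], [-0.978, 0.013, -0.21], [0.21, -0.003, -0.978]], 't': [-0.002, 0.552, 1.496]}
```

View pics/scene0.png

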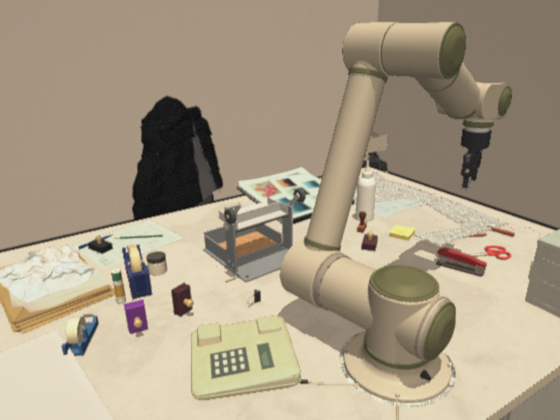

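View pics/top0.png

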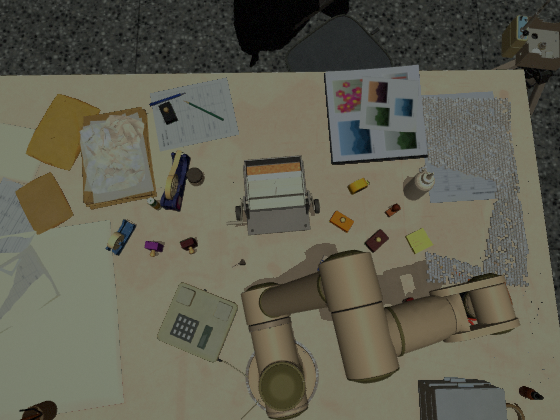

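The scene view shows the end weight at about (182,299) with its purple look-alike at (136,316), and the bucket stand at about (250,240). In the top view the end weight is at (189,244), the flat weight at (377,240), its orange look-alike at (341,221), and the bucket spans (240–315, 158–232). I'll enlarge these next.

```bash
cat >h.py <<'E'
from bench import manip
import cv2,numpy as np
from scipy.spatial.transform import Rotation as Ro
def ray(n,uv,c=None):
    c=c or manip.get_calibration(n);R=np.array(c["R"]);t=np.array(c["t"])
    p=np.array([(uv[0]-c["cx"])/c["fx"],(uv[1]-c["cy"])/c["fy"]])
    if n=="wrist":
        r=np.linalg.norm(p);d=np.r_[p/max(r,1e-9)*np.sin(r),np.cos(r)]
    else: d=np.r_[p,1]
    return -R.T@t,R.T@d/np.linalg.norm(d)
def onz(n,uv,z,c=None):
    o,d=ray(n,uv,c);return o+d*(z-o[2])/d[2]
def tri(rays):
    A=0;b=0
    for o,d in rays:
        P=np.eye(3)-np.outer(d,d);A=A+P;b=b+P@o
    return np.linalg.solve(A,b)
def proj(n,X,c=None):
    c=c or manip.get_calibration(n);p=np.array(c["R"])@X+np.array(c["t"])
    if n=="wrist":
        r=np.hypot(p[0],p[1]);k=np.arctan2(r,p[2])/r
    else: k=1/p[2]
    return np.array([c["cx"]+c["fx"]*p[0]*k,c["cy"]+c["fy"]*p[1]*k])
E
python3 - <<'E'
from h import *
t=cv2.imread("pics/top0.png");s=cv2.imread("pics/scene0.png")
for n,im in(("top",t),("scene",s)):
    hsv=cv2.cvtColor(im,cv2.COLOR_BGR2HSV)
    m=(((hsv[...,0]<8)|(hsv[...,0]>165))&(hsv[...,1]>90)&(hsv[...,2]<110)).astype(np.uint8)
    k,_,st,ce=cv2.connectedComponentsWithStats(m)
    for i in range(1,k):
        if st[i,4]>25: 
            r=cv2.minAreaRect(np.argwhere(_==i)[:,::-1].astype(np.float32));print(n,st[i],ce[i].round(1),np.round(r[0],1),np.round(r[1],1),r[2])
a=cv2.resize(t[150:260,135:435],None,fx=2.6,fy=2.6,interpolation=cv2.INTER_CUBIC)
b=cv2.resize(s[180:340,100:330],None,fx=1.95,fy=1.95,interpolation=cv2.INTER_CUBIC)
w=max(a.shape[1],b.shape[1]);o=np.zeros((a.shape[0]+b.shape[0],w,3),np.uint8);o[:a.shape[0],:a.shape[1]]=a;o[a.shape[0]:,:b.shape[1]]=b
print(o.shape);cv2.imwrite("pics/z1.png",o)
for uv in((189,244),(377,240),(277,195)):print(onz("top",uv,0.05))
E
```

```text
top [376  83   7  13  35] [378.7  89.3] [379.  89.] [12.  6.] 90.0
top [336  87  26  26 256] [348.7  99.7] [349.7  99.4] [22.2 26.3] 79.99201965332031
top [365 230  23  22 224] [376.2 240.4] [376.4 240.3] [12.3 21.2] 48.36646270751953
top [180 238  17  12 107] [188.  243.2] [188.3 243.9] [ 9.3 14.9] 68.19859313964844
scene [363 236  13  13 113] [369.2 242.8] [369. 242.] [12. 12.] 90.0
scene [438 248  42  18 209] [455.4 257.1] [458.1 258.8] [43.1  7.7] 25.016895294189453
scene [173 285  16  30 158] [178.3 296.7] [177.6 298.1] [13.3 29.8] 15.945395469665527
(598, 780, 3)
[0.43655397 0.31236581 0.05      ]
[ 0.44175705 -0.33321966  0.05      ]
[0.60562468 0.00869759 0.05      ]
```

View pics/z1.png

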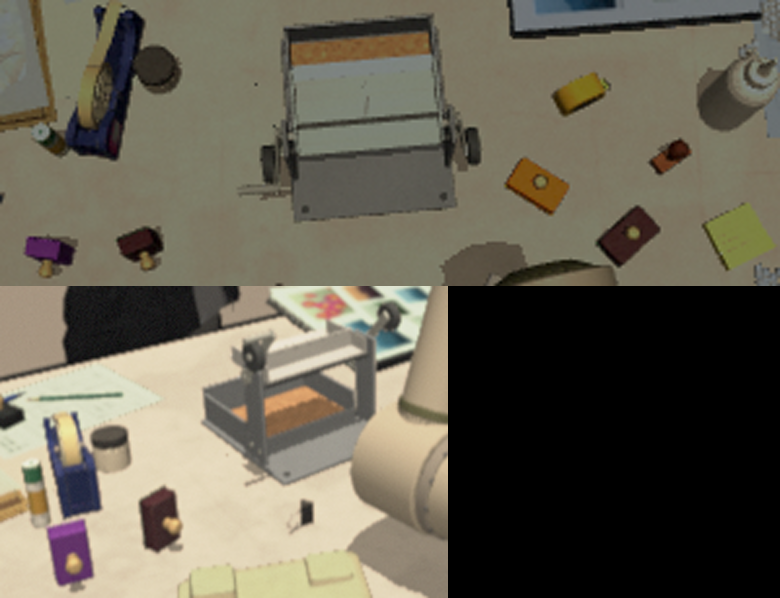

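The enlargement confirms these positions. The bucket's reset bar is at top (232,223), the flat weight's long axis is yawed about 38°, and the end weight's knob points back towards the robot and slightly right. Next I'll move closer for wrist views.

```bash
cat >>h.py <<'E'
def Rt(yaw,pitch=0):
    "tool down, x axis at yaw; pitch>0 tilts fingers toward tool x"
    return Ro.from_euler('z',yaw)*Ro.from_rotvec([np.pi,0,0])*Ro.from_rotvec([0,pitch,0])
def delta(P,R,s=None):
    s=s or manip.state();R0=Ro.from_quat(s["orientation"])
    d=R0.inv().apply(np.array(P)-s["eef_pos"])*1000;r=(R0.inv()*R).as_rotvec()
    print("dpos",d.round(1),"dr",r.round(3),"dist",np.linalg.norm(d).round(),"deg",np.degrees(np.linalg.norm(r)).round(1));return d,r
E
python3 - <<'E'
from h import *
delta([.40,-.26,.40],Rt(.15))
delta([.42,-.02,.44],Rt(.1))
E
```

```text
dpos [ 258.1 -148.7 -152. ] dr [-0.001 -0.     0.273] dist 334.0 deg 15.6
dpos [ 374.8 -359.4 -191.7] dr [-0.001 -0.     0.323] dist 554.0 deg 18.5
```

servo_tool(
  series=[
    {"delta_pos":[20,-10,-40],"dr":[0,0,0.03]},
    {"delta_pos":[60,-35,-75],"dr":[0,0,0.07]},
    {"delta_pos":[105,-60,-105],"dr":[0,0,0.12]},
    {"delta_pos":[155,-90,-130],"dr":[0,0,0.17]},
    {"delta_pos":[205,-120,-145],"dr":[0,0,0.22]},
    {"delta_pos":[240,-140,-150],"dr":[0,0,0.26]},
    {"delta_pos":[258,-149,-152],"dr":[0,0,0.273]},
    {"delta_pos":[258,-149,-152],"dr":[0,0,0.273]},
  ],
)

```text
time: 1.1
eef_pos: [0.4003, -0.2589, 0.4002]
orientation: [0.997, 0.076, -0.0, -0.0]
ft_force: [-0.2, 0.1, -0.5]
width: 0.0851
finger_force: 0.0
```

```bash
python3 - <<'E'
from h import *
import pickle
s=manip.state();c=manip.get_calibration("wrist");im=manip.get_image("wrist");cv2.imwrite("pics/w1.png",im);pickle.dump((s,c),open("w1.pkl","wb"))
print(s["time"],s["q"],s["eef_pos"],{k:np.round(v,3).tolist() for k,v in c.items()})
print("cam pos",-np.array(c["R"]).T@np.array(c["t"]))
delta([.42,-.02,.44],Rt(.1))
E
```

```text
1.1 [-8.23228179e-01  1.81394877e-01  1.15207668e+00 -6.09492044e-06
  1.80831266e+00  5.95323639e-01] [ 0.4002818  -0.25894522  0.40024907] {'fx': 325.192, 'fy': 325.192, 'cx': 276.377, 'cy': 211.544, 'R': [[0.152, -0.988, 0.0], [-0.945, -0.145, 0.293], [-0.29, -0.045, -0.956]], 't': [-0.317, 0.258, 0.629]}
cam pos [ 0.47414009 -0.24775053  0.5261843 ]
dpos [  56.  -234.   -39.9] dr [-0.     0.001  0.051] dist 244.0 deg 2.9
```

View pics/w1.png

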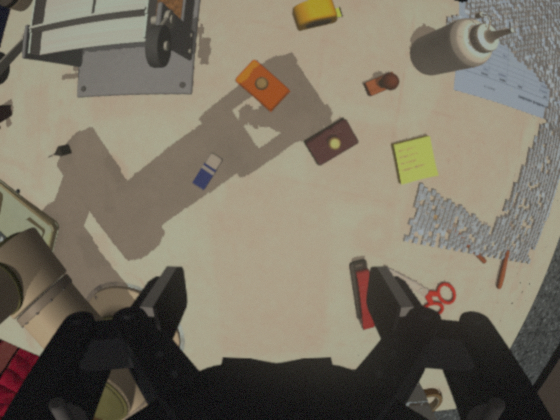

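The wrist view shows the flat weight's knob at (334,144), the orange one at (262,84), the eraser at (207,171) and the clip at (63,150). Next is a viewpoint between the bucket and the end weight, with the tool turned half round so the camera is on the robot's side.

```bash
python3 - <<'E'
from h import *
import pickle
s,c=pickle.load(open("w1.pkl","rb"))
im=cv2.imread("pics/w1.png")
k=onz("wrist",(334,144),.049,c);print("knob",k)
hsv=cv2.cvtColor(im,cv2.COLOR_BGR2HSV)[100:180,290:375]
m=((hsv[...,2]<110)&((hsv[...,0]<12)|(hsv[...,0]>160))&(hsv[...,1]>70)).astype(np.uint8)
cs=max(cv2.findContours(m,0,2)[0],key=cv2.contourArea)[:,0]+[290,100]
P=np.array([onz("wrist",p,.026,c)[:2] for p in cs],np.float32);print("flat",cv2.minAreaRect(P))
for uv in((240,263),(195,176),(153,203)):print(onz("top",uv,.02))
delta([.46,.15,.42],Rt(.25+np.pi))
E
```

```text
knob [ 0.44558688 -0.33834897  0.049     ]
flat ((0.4474031925201416, -0.3383748233318329), (0.042549557983875275, 0.07142529636621475), 40.99608612060547)
[0.37205222 0.13983383 0.02      ]
[0.68774895 0.30442257 0.02      ]
[0.58960711 0.45140227 0.02      ]
dpos [ 121.2 -396.   -19.9] dr [1.000e-03 1.000e-03 3.043e+00] dist 415.0 deg 174.3
```

servo_tool(
  series=[
    {"delta_pos":[5,-15,-1],"dr":[0,0,-0.17]},
    {"delta_pos":[12,-40,-3],"dr":[0,0,-0.35]},
    {"delta_pos":[20,-65,-4],"dr":[0,0,-0.53]},
    {"delta_pos":[28,-90,-5],"dr":[0,0,-0.71]},
    {"delta_pos":[36,-115,-6],"dr":[0,0,-0.89]},
    {"delta_pos":[44,-140,-8],"dr":[0,0,-1.07]},
    {"delta_pos":[51,-165,-9],"dr":[0,0,-1.25]},
    {"delta_pos":[59,-190,-10],"dr":[0,0,-1.43]},
    {"delta_pos":[67,-215,-11],"dr":[0,0,-1.61]},
    {"delta_pos":[75,-240,-12],"dr":[0,0,-1.79]},
    {"delta_pos":[82,-265,-14],"dr":[0,0,-1.97]},
    {"delta_pos":[90,-290,-15],"dr":[0,0,-2.15]},
    {"delta_pos":[98,-315,-16],"dr":[0,0,-2.33]},
    {"delta_pos":[105,-340,-17],"dr":[0,0,-2.51]},
    {"delta_pos":[112,-365,-18],"dr":[0,0,-2.69]},
    {"delta_pos":[118,-385,-19],"dr":[0,0,-2.87]},
    {"delta_pos":[121,-396,-20],"dr":[0,0,-3.05]},
    {"delta_pos":[121,-396,-20],"dr":[0,0,-3.24]},
    {"delta_pos":[121,-396,-20],"dr":[0,0,-3.24]},
  ],
)

```text
time: 3.52
eef_pos: [0.4607, 0.149, 0.4199]
orientation: [-0.123, 0.992, -0.0, -0.0]
ft_force: [0.3, -0.1, -0.3]
width: 0.0855
finger_force: 0.0
```

```bash
python3 - <<'E'
from h import *
import pickle
s=manip.state();c=manip.get_calibration("wrist");im=manip.get_image("wrist");cv2.imwrite("pics/w2.png",im);pickle.dump((s,c),open("w2.pkl","wb"))
cv2.imwrite("pics/w2v.png",cv2.resize(im,(784,588),interpolation=cv2.INTER_CUBIC))
print(s["time"],s["q"].round(3) if hasattr(s["q"],"round") else s["q"],s["eef_pos"])
print("cam pos",-np.array(c["R"]).T@np.array(c["t"]))
E
```

```text
3.525 [ 0.068  0.195  1.08  -0.     1.867 -1.749] [0.46066653 0.14895351 0.41994287]
cam pos [0.38804963 0.13063101 0.54593364]
```

View pics/w2v.png

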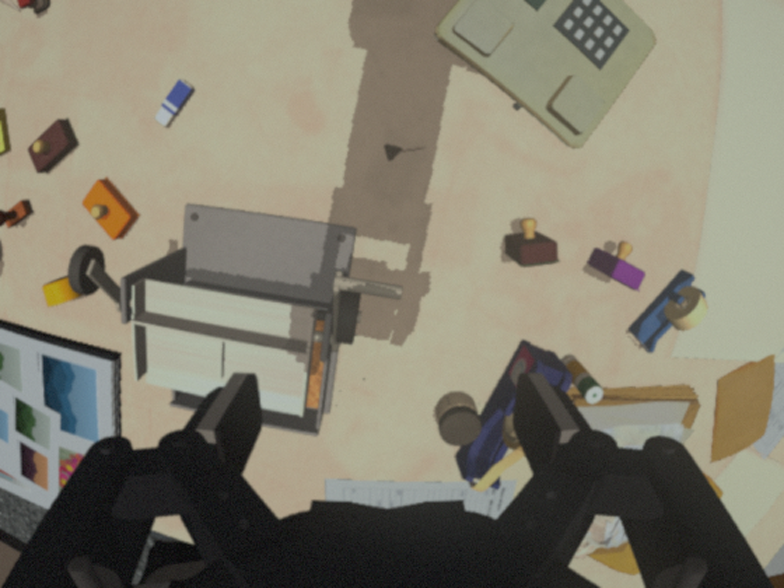

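The wrist view (1.4× scale) shows the stand's rear base corners at about (185,205) and (357,228), and the reset bar from (337,283) to its free end at (401,292). The pan's back wall runs as a strip from (133,318) to (308,347), the rib is at (222,360), and the end weight is at (531,245) with its knob at (529,227).

```bash
python3 - <<'E'
from h import *
import pickle
s,c=pickle.load(open("w2.pkl","rb"))
W=lambda u,v:ray("wrist",(u/1.4,v/1.4),c)
T=lambda u,v:ray("top",(135+u/2.6,150+v/2.6))
def on(r,z):
    o,d=r;return (o+d*(z-o[2])/d[2]).round(4)
cl=on(W(357,228),.008);cr=on(W(185,204),.008);print("base corners W",cl,cr,np.linalg.norm(cl-cr))
tl=on(T(295,220),.008);tr=on(T(455,206),.008);print("T",tl,tr)
print("tri L",tri([W(357,228),T(295,220)]),"R",tri([W(185,204),T(455,206)]))
print("bar end tri",tri([W(401,292),T(238,191)]),on(W(401,292),.244),on(T(238,191),.244))
for a,b in((cl,cr),(tl,tr)):
    y=(a-b)[:2];y/=np.linalg.norm(y);x=np.array([y[1],-y[0]]);m=((a+b)/2)[:2]
    piv=m+.085*x;print("yaw",np.arctan2(x[1],x[0]),"pivot",piv,"pred bar end",piv-.082*x+.158*y)
# pan points at several z
for n,p in dict(bwL=(308,347),bwR=(135,315),ribTop=(222,343),ribBot=(222,378),pfL=(302,415),pfR=(139,377)).items():
    print(n,on(W(*p),.10),on(W(*p),.13))
# weight
im=cv2.imread("pics/w2.png");hsv=cv2.cvtColor(im,cv2.COLOR_BGR2HSV)[155:195,350:410]
m=((hsv[...,2]<110)&((hsv[...,0]<12)|(hsv[...,0]>160))&(hsv[...,1]>70)).astype(np.uint8)
cs=max(cv2.findContours(m,0,2)[0],key=cv2.contourArea)[:,0]+[350,155]
q=cv2.approxPolyDP(cs.reshape(-1,1,2),2,True)[:,0]
for p in q:print(p*1.4,on(ray("wrist",p,c),.075),on(ray("wrist",p,c),0))
print("knob",on(W(529,224),.0375),tri([W(529,224),ray("top",(191.7,250))]),tri([W(529,224),ray("scene",(187.5,303))]))
E
```

```text
base corners W [0.4741 0.1153 0.008 ] [ 0.4921 -0.1056  0.008 ] 0.2216321501948668
T [0.473  0.1116 0.008 ] [ 0.4894 -0.1067  0.008 ]
tri L [ 0.47923658  0.11429952 -0.02764797] R [ 0.49126693 -0.10679411  0.00518181]
bar end tri [0.46817091 0.15952072 0.25855127] [0.4724 0.1618 0.244 ] [0.4707 0.1606 0.244 ]
yaw 0.08130520277647037 pivot [0.56781921 0.01175333] pred bar end [0.47325802 0.1625717 ]
yaw 0.07498511532729392 pivot [0.56596114 0.00881776] pred bar end [0.47235502 0.16023075]
bwL [0.5967 0.0953 0.1   ] [0.5827 0.0977 0.13  ]
bwR [ 0.614  -0.1143  0.1   ] [ 0.5988 -0.0978  0.13  ]
ribTop [ 0.6181 -0.0009  0.1   ] [0.6026 0.0079 0.13  ]
ribBot [0.6624 0.0036 0.1   ] [0.6439 0.0122 0.13  ]
pfL [0.6839 0.1035 0.1   ] [0.664  0.1054 0.13  ]
pfR [ 0.6955 -0.1064  0.1   ] [ 0.6749 -0.0904  0.13  ]
[554.4 243.6] [0.4246 0.3292 0.075 ] [ 0.4304  0.3609 -0.    ]
[522.2 245. ] [0.4362 0.2934 0.075 ] [0.4438 0.3193 0.    ]
[522.2 261.8] [0.4539 0.2992 0.075 ] [0.4644 0.326  0.    ]
[553. 259.] [0.4414 0.3333 0.075 ] [0.4499 0.3656 0.    ]
knob [0.414  0.3068 0.0375] [0.41396368 0.30059297 0.05703732] [0.41472751 0.30796398 0.0380322 ]
```

```bash
python3 - <<'E'
from h import *
import pickle
s,c=pickle.load(open("w2.pkl","rb"))
W=lambda u,v:ray("wrist",(u/1.4,v/1.4),c)
for p in((588,262),(602,248),(643,273),(635,290)):
    print("purple",onz("wrist",(p[0]/1.4,p[1]/1.4),.075,c).round(4))
yaw=.32;e=np.array([np.cos(yaw),np.sin(yaw),0]);C=np.array([.439,.314,.0375])
G=C-e*.011+[0,0,.008]
R=Rt(yaw+np.pi,-np.radians(27));z=R.as_matrix()[:,2];print(z)
for b in(.10,.08,0):
    print(G+z*.002-z*b);delta(G+z*.002-z*b,R)
E
```

```text
purple [0.4332 0.3766 0.075 ]
purple [0.413  0.3884 0.075 ]
purple [0.4254 0.4548 0.075 ]
purple [0.448  0.4519 0.075 ]
[ 0.43094386  0.14281023 -0.89100652]
[0.38632591 0.29654437 0.13281864]
dpos [ 36.3 161.1 287.2] dr [-0.018 -0.472 -0.075] dist 331.0 deg 27.4
[0.39494479 0.29940057 0.11499851]
dpos [ 27.3 161.8 305. ] dr [-0.018 -0.472 -0.075] dist 346.0 deg 27.4
[0.4294203  0.31082539 0.04371799]
dpos [ -9.  164.6 376.3] dr [-0.018 -0.472 -0.075] dist 411.0 deg 27.4
```

servo_tool(
  hand=0.65,
  series=[
    {"delta_pos":[3,20,20],"dr":[0,-0.06,-0.01]},
    {"delta_pos":[8,50,55],"dr":[-0.005,-0.15,-0.02]},
    {"delta_pos":[14,85,100],"dr":[-0.01,-0.25,-0.04]},
    {"delta_pos":[19,115,150],"dr":[-0.013,-0.34,-0.05]},
    {"delta_pos":[23,140,200],"dr":[-0.016,-0.42,-0.065]},
    {"delta_pos":[25,155,250],"dr":[-0.018,-0.472,-0.075]},
    {"delta_pos":[27,162,285],"dr":[-0.018,-0.472,-0.075]},
    {"delta_pos":[27,162,305],"dr":[-0.018,-0.472,-0.075]},
    {"delta_pos":[27,162,305],"dr":[-0.018,-0.472,-0.075]},
  ],
)

```text
time: 4.7
eef_pos: [0.3942, 0.2996, 0.1142]
orientation: [-0.156, 0.96, 0.038, 0.229]
ft_force: [0.0, 0.3, -0.7]
width: 0.0705
finger_force: 0.0
```

```bash
python3 - <<'E'
from h import *
import pickle
s=manip.state();c=manip.get_calibration("wrist");im=manip.get_image("wrist");cv2.imwrite("pics/w3.png",im);pickle.dump((s,c),open("w3.pkl","wb"))
print(s["time"],np.round(s["q"],3),s["eef_pos"],Ro.from_quat(s["orientation"]).as_matrix().round(3).tolist(),s["width"])
E
```

```text
4.7 [ 0.436  0.339  1.948 -0.134  0.392 -1.345] [0.39420822 0.29957307 0.11417962] [[-0.846, -0.316, 0.429], [-0.281, 0.949, 0.143], [-0.452, 0.001, -0.892]] 0.07051339506572428
```

View pics/w3.png

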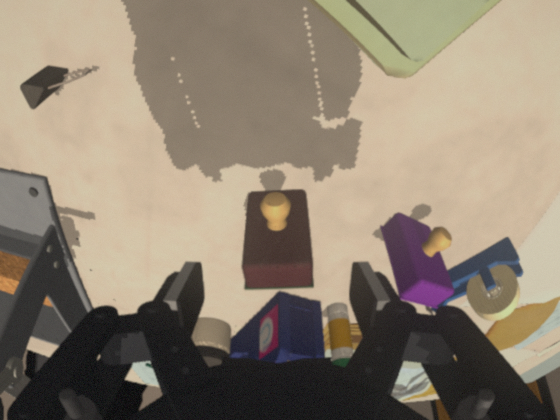

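The wrist view shows the end weight centred and square between the fingers: front face (247–312, 190–264), top face 264–288, knob at (275,210).

```bash
python3 - <<'E'
from h import *
import pickle
s,c=pickle.load(open("w3.pkl","rb"))
for p in((244,263),(312,263),(244,288),(313,288)):print(onz("wrist",p,.075,c).round(4))
for p in((250,190),(305,190)):print(onz("wrist",p,0,c).round(4))
yaw=.32;e=np.array([np.cos(yaw),np.sin(yaw),0])
tn=(onz("wrist",(244,263),.075,c)+onz("wrist",(312,263),.075,c))/2
tf=(onz("wrist",(244,288),.075,c)+onz("wrist",(313,288),.075,c))/2
C=(tn+tf)/2;C[2]=.0375;print("C",C,tn,tf)
G=C-e*.011+[0,0,.008]
R=Rt(yaw+np.pi,-np.radians(27));z=R.as_matrix()[:,2]
delta(G+z*.002,R)
E
```

```text
[0.4314 0.2915 0.075 ]
[0.4185 0.3303 0.075 ]
[0.4587 0.2983 0.075 ]
[0.4442 0.3421 0.075 ]
[0.4375 0.2925 0.    ]
[ 0.424  0.333 -0.   ]
C [0.43821852 0.3155269  0.0375    ] [0.42497219 0.31087001 0.075     ] [0.45146485 0.32018378 0.075     ]
dpos [ 0.3  1.1 80.2] dr [0.002 0.    0.001] dist 80.0 deg 0.1
```

servo_tool(
  series=[
    {"delta_pos":[0,1,15],"dr":[0,0,0]},
    {"delta_pos":[0,1,35],"dr":[0,0,0]},
    {"delta_pos":[0,1,55],"dr":[0,0,0]},
    {"delta_pos":[0,1,70],"dr":[0,0,0]},
    {"delta_pos":[0,1,80],"dr":[0,0,0]},
    {"delta_pos":[0,1,80],"dr":[0,0,0]},
  ],
)

```text
time: 5.5
eef_pos: [0.4287, 0.3127, 0.0437]
orientation: [-0.157, 0.96, 0.038, 0.231]
ft_force: [-0.8, 0.1, 0.3]
width: 0.0706
finger_force: 0.0
```

servo_tool(
  hand=-1,
  newtons=60,
  series=[
    {"delta_pos":[0,0,0],"dr":[0,0,0]},
    {"delta_pos":[0,0,0],"dr":[0,0,0]},
    {"delta_pos":[0,0,0],"dr":[0,0,0]},
    {"delta_pos":[0,0,0],"dr":[0,0,0]},
    {"delta_pos":[0,0,0],"dr":[0,0,0]},
  ],
)

```text
time: 6.12
eef_pos: [0.4285, 0.3128, 0.045]
orientation: [-0.157, 0.959, 0.038, 0.232]
ft_force: [-2.3, -1.9, 6.1]
width: 0.0437
finger_force: 61.2
```

```bash
python3 - <<'E'
from h import *
s=manip.state();print(s["q"],s["time"])
# fit arm: r=a+L2 s2+L3 s23 + d*sin(pitch) ; z=h+...
from scipy.optimize import least_squares
D=[([-1.363,.381,1.298,0,1.464],[.226,-.5015,.248]),([-.823,.1814,1.1521,0,1.8083],[.40028,-.25894,.40025]),([.068,.195,1.08,0,1.867],[.46067,.14895,.41994]),([.436,.339,1.948,-.134,.392],[.39421,.29957,.11418]),(s["q"],s["eef_pos"])]
def fk(p,q):
    a,h,L2,L3,d,o=p
    A=Ro.from_euler('z',q[0]);u=lambda t:np.array([np.sin(t),0,np.cos(t)])
    F=Ro.from_euler('y',q[1]+q[2])*Ro.from_euler('z',q[3])*Ro.from_euler('y',q[4])
    return A.apply(np.array([a,o,h])+L2*u(q[1])+L3*u(q[1]+q[2])+d*F.apply([0,0,1]))
f=least_squares(lambda p:np.concatenate([fk(p,q)-x for q,x in D]),[0,.24,.35,.38,.28,.117]);print(f.x.round(4),f.fun.round(4))
E
```

```text
[ 0.42929222  0.52238257  1.93249519 -0.2191673   0.22043172 -1.26357707] 6.125
[0.087  0.0349 0.3802 0.3154 0.087  0.1144] [-0.0023 -0.005   0.0188 -0.0021 -0.0021 -0.0043 -0.0072 -0.0034 -0.0071
  0.0038  0.0072 -0.0054 -0.0051  0.0023 -0.0019]
```

```bash
cat >fit.py <<'E'
from h import *
from scipy.optimize import least_squares
s=manip.state()
D=[([-1.363,.381,1.298,0,1.464,-.215],[.226,-.5015,.248]),([-.8232,.1814,1.1521,0,1.8083,.5953],[.40028,-.25894,.40025]),([.068,.195,1.08,0,1.867,-1.749],[.46067,.14895,.41994]),([.436,.339,1.948,-.134,.392,-1.345],[.39421,.29957,.11418]),([.42929,.52238,1.9325,-.21917,.22043,-1.26358],[.4285,.3128,.045])]
def fk(p,q,sg):
    a,h,L2,L3,d,o,e=p
    A=Ro.from_euler('z',q[0]);Y=lambda t:Ro.from_euler('y',t)
    F=Y(q[1]+q[2])*Ro.from_euler('z',sg*q[3])*Y(q[4])
    return A.apply(np.array([a,o,h])+Y(q[1]).apply([0,0,L2])+Y(q[1]+q[2]).apply([e,0,L3])+F.apply([0,0,d])), A*F
if __name__=="__main__":
  for sg in(1,-1):
    f=least_squares(lambda p:np.concatenate([fk(p,q,sg)[0]-x for q,x in D]),[0,.24,.35,.38,.28,.117,0]);print(sg,f.x.round(4),abs(f.fun).max(), fk(f.x,D[4][0],sg)[1].as_matrix()[:,2])
  print(Ro.from_quat(s["orientation"]).as_matrix()[:,2])
E
python3 fit.py
```

```text
1 [0.0011 0.1293 0.5358 0.3503 0.2392 0.1174 0.1022] 0.00026566214051018666 [ 0.43224034  0.14558052 -0.88992955]
-1 [0.0301 0.0699 0.4999 0.3352 0.1753 0.1093 0.0686] 0.011482599564500484 [ 0.39266679  0.23203059 -0.88992955]
[ 0.43224028  0.14558183 -0.88992936]
```

```bash
cat >>h.py <<'E'
PK=np.array([.0011,.1293,.5358,.3503,.2392,.1174,.1022])
def ik(P,zdir,q0):
    from fit import fk
    from scipy.optimize import least_squares
    lo=[-3.11,-.89,.22,-1.42,.17];hi=[3.11,2.33,2.48,4.56,2.85]
    def g(q):
        x,R=fk(PK,q,1);return np.r_[(x-P)*10,R.as_matrix()[:,2]-zdir]
    f=least_squares(g,np.clip(q0,np.array(lo)+.01,np.array(hi)-.01),bounds=(lo,hi));return f.x,np.abs(f.fun).max()
E
python3 - <<'E'
from h import *
for C in((.41,.25),(.42,.23),(.40,.22)):
  for yaw in(0,.15,.3):
    e=np.array([np.cos(yaw),np.sin(yaw),0])
    for z0,back in((.024,0),):
      o=[]
      q=np.array([.43,.52,1.6,-.2,.6])
      for pd in(-20,0,20,40,55,62.5):
        R=Rt(yaw+np.pi,np.radians(pd));zd=R.as_matrix()[:,2]
        q,r=ik(np.r_[C,.06 if pd<60 else z0]+e*.008,zd,q);o.append((round(r,3)))
      print(C,yaw,o,q.round(2))
      w=np.r_[C,z0]+e*.008-zd*.239;print("   wrist",w.round(3))
E
```

```text
(0.41, 0.25) 0 [np.float64(0.0), np.float64(0.0), np.float64(0.0), np.float64(0.0), np.float64(0.0), np.float64(0.0)] [0.2  0.99 1.23 0.2  2.01]
   wrist [0.63  0.25  0.134]
(0.41, 0.25) 0.15 [np.float64(0.0), np.float64(0.0), np.float64(0.0), np.float64(0.0), np.float64(0.0), np.float64(0.0)] [0.25 1.   1.19 0.1  2.04]
   wrist [0.628 0.283 0.134]
(0.41, 0.25) 0.3 [np.float64(0.0), np.float64(0.0), np.float64(0.0), np.float64(0.0), np.float64(0.0), np.float64(0.0)] [0.3  1.01 1.16 0.   2.06]
   wrist [0.62  0.315 0.134]
(0.42, 0.23) 0 [np.float64(0.0), np.float64(0.0), np.float64(0.0), np.float64(0.0), np.float64(0.0), np.float64(0.0)] [0.17 0.99 1.22 0.17 2.02]
   wrist [0.64  0.23  0.134]
(0.42, 0.23) 0.15 [np.float64(0.0), np.float64(0.0), np.float64(0.0), np.float64(0.0), np.float64(0.0), np.float64(0.0)] [0.22 1.   1.18 0.07 2.05]
   wrist [0.638 0.263 0.134]
(0.42, 0.23) 0.3 [np.float64(0.0), np.float64(0.0), np.float64(0.0), np.float64(0.0), np.float64(0.0), np.float64(0.0)] [ 0.27  1.01  1.16 -0.03  2.06]
   wrist [0.63  0.295 0.134]
(0.4, 0.22) 0 [np.float64(0.0), np.float64(0.0), np.float64(0.0), np.float64(0.0), np.float64(0.0), np.float64(0.0)] [0.16 0.96 1.29 0.16 1.97]
   wrist [0.62  0.22  0.134]
(0.4, 0.22) 0.15 [np.float64(0.0), np.float64(0.0), np.float64(0.0), np.float64(0.0), np.float64(0.0), np.float64(0.0)] [0.21 0.97 1.26 0.06 2.  ]
   wrist [0.618 0.253 0.134]
(0.4, 0.22) 0.3 [np.float64(0.0), np.float64(0.0), np.float64(0.0), np.float64(0.0), np.float64(0.0), np.float64(0.0)] [ 0.26  0.98  1.24 -0.04  2.01]
   wrist [0.61  0.285 0.134]
```

```bash
python3 - <<'E'
from h import *
import pickle
s,c=pickle.load(open("w2.pkl","rb"))
for p in((525,345),(570,375),(500,480),(458,470),(440,420),(392,152),(425,148)):
    print(p,onz("wrist",(p[0]/1.4,p[1]/1.4),.0,c).round(3),onz("wrist",(p[0]/1.4,p[1]/1.4),.07,c).round(3))
E
```

```text
(525, 345) [0.572 0.368 0.   ] [0.548 0.338 0.07 ]
(570, 375) [0.6   0.452 0.   ] [0.573 0.411 0.07 ]
(500, 480) [0.799 0.416 0.   ] [0.746 0.38  0.07 ]
(458, 470) [0.792 0.343 0.   ] [0.74  0.316 0.07 ]
(440, 420) [0.709 0.289 0.   ] [0.668 0.268 0.07 ]
(392, 152) [0.376 0.134 0.   ] [0.378 0.133 0.07 ]
(425, 148) [0.362 0.17  0.   ] [0.365 0.165 0.07 ]
```

```bash
cat >>h.py <<'E'
def rows(wps,s=None):
    "wps: list of (P,R,n): n rows each, smooth; prints rows in tool axes of current pose"
    from scipy.spatial.transform import Slerp
    s=s or manip.state();p0=np.array(s["eef_pos"]);r0=R0=Ro.from_quat(s["orientation"]);p00=p0
    for P,R,n in wps:
        P=np.array(P)
        for i in range(1,n+1):
            t=i/n;t=t*t*(3-2*t) if n>3 else t
            p=p0+(P-p0)*t;r=Slerp([0,1],Ro.concatenate([r0,R]))(t)
            d=R0.inv().apply(p-p00)*1000;v=(R0.inv()*r).as_rotvec()
            print('{"delta_pos": %s, "dr": %s},'%(d.round().astype(int).tolist(),v.round(3).tolist()))
        p0,r0=P,R
E
python3 - <<'E'
from h import *
s=manip.state();R0=Ro.from_quat(s["orientation"]);m=R0.as_matrix();print(np.arctan2(m[1,2],m[0,2]),np.degrees(np.arccos(-m[2,2])))
p=np.array(s["eef_pos"]);yaw=.05;e=np.array([np.cos(yaw),np.sin(yaw),0]);C=np.array([.41,.24,0])
up=p+[0,0,.05]
rows([(up,R0,4),(C+e*.0075+[0,0,.075],Rt(yaw+np.pi,np.radians(62.9)),13),(C+e*.0075+[0,0,.035],Rt(yaw+np.pi,np.radians(62.9)),3)])
E
```

```text
0.3248741622317676 27.135628273207214
{"delta_pos": [-4, 0, -7], "dr": [0.0, 0.0, 0.0]},
{"delta_pos": [-11, 0, -22], "dr": [0.0, 0.0, 0.0]},
{"delta_pos": [-19, 0, -38], "dr": [0.0, 0.0, 0.0]},
{"delta_pos": [-23, 0, -44], "dr": [0.0, 0.0, 0.0]},
{"delta_pos": [-22, -1, -44], "dr": [-0.002, 0.026, 0.005]},
{"delta_pos": [-20, -4, -44], "dr": [-0.006, 0.099, 0.018]},
{"delta_pos": [-18, -9, -44], "dr": [-0.013, 0.211, 0.039]},
{"delta_pos": [-14, -15, -44], "dr": [-0.021, 0.352, 0.066]},
{"delta_pos": [-10, -21, -44], "dr": [-0.031, 0.515, 0.096]},
{"delta_pos": [-6, -29, -43], "dr": [-0.041, 0.69, 0.128]},
{"delta_pos": [-1, -36, -43], "dr": [-0.052, 0.87, 0.162]},
{"delta_pos": [3, -44, -43], "dr": [-0.063, 1.046, 0.194]},
{"delta_pos": [7, -50, -43], "dr": [-0.072, 1.208, 0.225]},
{"delta_pos": [11, -56, -42], "dr": [-0.081, 1.35, 0.251]},
{"delta_pos": [14, -61, -42], "dr": [-0.088, 1.461, 0.272]},
{"delta_pos": [16, -64, -42], "dr": [-0.092, 1.534, 0.285]},
{"delta_pos": [16, -65, -42], "dr": [-0.094, 1.561, 0.29]},
{"delta_pos": [22, -65, -30], "dr": [-0.094, 1.561, 0.29]},
{"delta_pos": [28, -65, -18], "dr": [-0.094, 1.561, 0.29]},
{"delta_pos": [34, -65, -6], "dr": [-0.094, 1.561, 0.29]},
```

servo_tool(
  series=[
    {"delta_pos":[-4,0,-7],"dr":[0,0,0]},
    {"delta_pos":[-11,0,-22],"dr":[0,0,0]},
    {"delta_pos":[-19,0,-38],"dr":[0,0,0]},
    {"delta_pos":[-23,0,-44],"dr":[0,0,0]},
    {"delta_pos":[-22,-1,-44],"dr":[-0.002,0.026,0.005]},
    {"delta_pos":[-20,-4,-44],"dr":[-0.006,0.1,0.018]},
    {"delta_pos":[-18,-9,-44],"dr":[-0.013,0.21,0.04]},
    {"delta_pos":[-14,-15,-44],"dr":[-0.021,0.35,0.066]},
    {"delta_pos":[-10,-21,-44],"dr":[-0.031,0.515,0.096]},
    {"delta_pos":[-6,-29,-43],"dr":[-0.041,0.69,0.128]},
    {"delta_pos":[-1,-36,-43],"dr":[-0.052,0.87,0.162]},
    {"delta_pos":[3,-44,-43],"dr":[-0.063,1.046,0.194]},
    {"delta_pos":[7,-50,-43],"dr":[-0.072,1.208,0.225]},
    {"delta_pos":[11,-56,-42],"dr":[-0.081,1.35,0.251]},
    {"delta_pos":[14,-61,-42],"dr":[-0.088,1.461,0.272]},
    {"delta_pos":[16,-64,-42],"dr":[-0.092,1.534,0.285]},
    {"delta_pos":[16,-65,-42],"dr":[-0.094,1.561,0.29]},
    {"delta_pos":[16,-65,-42],"dr":[-0.094,1.561,0.29]},
    {"delta_pos":[22,-65,-30],"dr":[-0.094,1.561,0.29]},
    {"delta_pos":[26,-65,-22],"dr":[-0.094,1.561,0.29]},
  ],
)

```text
time: 8.62
eef_pos: [0.4177, 0.2407, 0.0511]
orientation: [-0.021, 0.853, -0.013, -0.522]
ft_force: [-0.4, -0.3, -3.0]
width: 0.0439
finger_force: 61.8
```

```bash
python3 - <<'E'
from h import *
s=manip.state();m=Ro.from_quat(s["orientation"]).as_matrix();print(s["time"],np.round(s["q"],3),s["eef_pos"],np.degrees(np.arccos(-m[2,2])),m[:,2],s["width"],s["finger_force"],s["ft_force"])
c=manip.get_calibration("scene");im=manip.get_image("scene");w=manip.get_image("wrist")
u,v=proj("scene",np.array([.41,.24,.03])).astype(int);print(u,v)
a=cv2.resize(im[v-50:v+40,u-60:u+60],(400,300),interpolation=cv2.INTER_CUBIC)
cv2.imwrite("pics/s4.png",np.hstack([a,cv2.resize(w,(400,300))]))
E
```

```text
8.625 [ 0.205  0.95   1.216  0.157  2.064 -1.425] [0.4176686  0.24071165 0.05108878] 62.968372222040834 [-0.88962766 -0.04481626 -0.45448227] 0.0439192618900149 61.80274315804127 [-0.39356033 -0.27196289 -3.03048847]
213 298
```

View pics/s4.png

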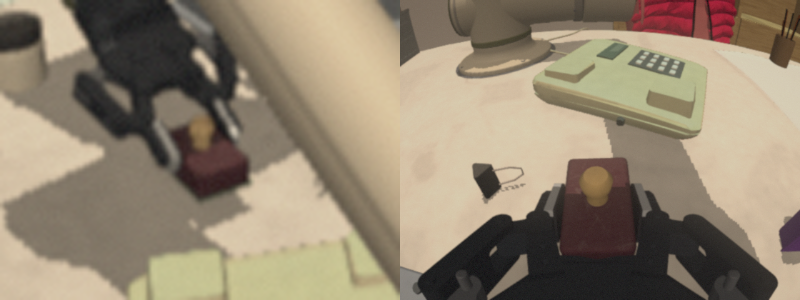

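The weight is held level, knob up, about 28 mm above the table. Lowering it now.

servo_tool(
  series=[
    {"delta_pos":[-5,0,2.5],"dr":[0,0,0]},
    {"delta_pos":[-10.5,0,5.5],"dr":[0,0,0]},
    {"delta_pos":[-16,0,8],"dr":[0,0,0]},
    {"delta_pos":[-20,0,10],"dr":[0,0,0]},
    {"delta_pos":[-21,0,10.5],"dr":[0,0,0]},
    {"delta_pos":[-21,0,10.5],"dr":[0,0,0]},
  ],
)

```text
time: 9.48
eef_pos: [0.4181, 0.2406, 0.0284]
orientation: [-0.021, 0.852, -0.013, -0.522]
ft_force: [-1.0, -1.0, -2.9]
width: 0.0439
finger_force: 61.8
```

servo_tool(
  series=[
    {"delta_pos":[-1,0,0.5],"dr":[0,0,0]},
    {"delta_pos":[-2,0,1],"dr":[0,0,0]},
    {"delta_pos":[-3,0,1.5],"dr":[0,0,0]},
    {"delta_pos":[-3,0,1.5],"dr":[0,0,0]},
  ],
)

```text
time: 9.98
eef_pos: [0.4181, 0.2406, 0.0266]
orientation: [-0.021, 0.852, -0.013, -0.523]
ft_force: [1.0, 1.8, 9.0]
width: 0.0438
finger_force: 62.7
```

servo_tool(
  newtons=20,
  series=[
    {"delta_pos":[0,0,0],"dr":[0,0,0]},
    {"delta_pos":[0,0,0],"dr":[0,0,0]},
    {"delta_pos":[-0.5,0,0],"dr":[0,0,0]},
  ],
)

```text
time: 10.35
eef_pos: [0.4182, 0.2406, 0.0266]
orientation: [-0.021, 0.852, -0.013, -0.523]
ft_force: [-0.1, 1.0, 13.4]
width: 0.0438
finger_force: 62.9
```

servo_tool(
  hand=0.5,
  series=[
    {"delta_pos":[0,0,0],"dr":[0,0,0]},
    {"delta_pos":[0,0,0],"dr":[0,0,0]},
    {"delta_pos":[0,0,0],"dr":[0,0,0]},
  ],
)

```text
time: 10.72
eef_pos: [0.4183, 0.2406, 0.0245]
orientation: [-0.021, 0.852, -0.013, -0.522]
ft_force: [-0.1, -0.2, 0.3]
width: 0.0642
finger_force: 0.0
```

```bash
python3 - <<'E'
from h import *
s=manip.state();print(s["eef_pos"],s["width"],s["ft_force"],s["time"])
e=np.array([np.cos(.05),np.sin(.05),0]);p=np.array(s["eef_pos"]);R=Ro.from_quat(s["orientation"]);z=R.as_matrix()[:,2]
# retreat up/back then to view pose above weight; vertical
C=np.array([.41,.24,0])
rows([(p-z*.05+[0,0,.03],R,3),(C+[0.0,0,.14],Rt(.05+np.pi),10)])
E
```

```text
[0.4182632  0.24059705 0.02452212] 0.06417292349477191 [-0.08466149 -0.23410723  0.29606005] 10.725
{"delta_pos": [9, 0, -21], "dr": [0.0, 0.0, 0.0]},
{"delta_pos": [18, 0, -42], "dr": [0.0, 0.0, 0.0]},
{"delta_pos": [27, 0, -64], "dr": [0.0, 0.0, 0.0]},
{"delta_pos": [29, 0, -63], "dr": [-0.0, -0.031, 0.0]},
{"delta_pos": [35, 0, -62], "dr": [-0.0, -0.114, 0.0]},
{"delta_pos": [44, 0, -60], "dr": [-0.0, -0.238, 0.0]},
{"delta_pos": [55, 0, -57], "dr": [-0.0, -0.387, 0.0]},
{"delta_pos": [67, 0, -54], "dr": [-0.0, -0.55, 0.0]},
{"delta_pos": [79, 0, -52], "dr": [-0.0, -0.713, 0.0]},
{"delta_pos": [89, 0, -49], "dr": [-0.0, -0.862, 0.0]},
{"delta_pos": [98, 0, -47], "dr": [-0.0, -0.985, 0.0]},
{"delta_pos": [104, 0, -46], "dr": [-0.0, -1.069, 0.0]},
{"delta_pos": [107, 0, -45], "dr": [-0.0, -1.1, 0.0]},
```

```bash
python3 - <<'E'
from h import *
s=manip.state()
p=np.array(s["eef_pos"]);R=Ro.from_quat(s["orientation"]);z=R.as_matrix()[:,2]
C=np.array([.41,.24,0])
rows([(p-z*.05+[0,0,.03],R,3),(C+[0.0,0,.14],Rt(.05+np.pi/2),16)])
E
```

```text
{"delta_pos": [9, 0, -21], "dr": [0.0, 0.0, 0.0]},
{"delta_pos": [18, 0, -42], "dr": [0.0, 0.0, 0.0]},
{"delta_pos": [27, 0, -64], "dr": [0.0, 0.0, 0.0]},
{"delta_pos": [28, 0, -63], "dr": [-0.01, -0.01, 0.016]},
{"delta_pos": [30, 0, -63], "dr": [-0.037, -0.037, 0.06]},
{"delta_pos": [34, 0, -62], "dr": [-0.079, -0.079, 0.129]},
{"delta_pos": [39, 0, -61], "dr": [-0.134, -0.134, 0.218]},
{"delta_pos": [45, 0, -59], "dr": [-0.198, -0.198, 0.324]},
{"delta_pos": [52, 0, -58], "dr": [-0.271, -0.271, 0.442]},
{"delta_pos": [59, 0, -56], "dr": [-0.348, -0.348, 0.568]},
{"delta_pos": [67, 0, -54], "dr": [-0.428, -0.428, 0.698]},
{"delta_pos": [74, 0, -53], "dr": [-0.508, -0.508, 0.828]},
{"delta_pos": [81, 0, -51], "dr": [-0.585, -0.585, 0.954]},
{"delta_pos": [88, 0, -49], "dr": [-0.657, -0.657, 1.072]},
{"delta_pos": [94, 0, -48], "dr": [-0.722, -0.722, 1.178]},
{"delta_pos": [99, 0, -47], "dr": [-0.777, -0.777, 1.267]},
{"delta_pos": [103, 0, -46], "dr": [-0.819, -0.819, 1.336]},
{"delta_pos": [106, 0, -45], "dr": [-0.846, -0.846, 1.38]},
{"delta_pos": [107, 0, -45], "dr": [-0.856, -0.856, 1.396]},
```

servo_tool(
  series=[
    {"delta_pos":[9,0,-21],"dr":[0,0,0]},
    {"delta_pos":[18,0,-42],"dr":[0,0,0]},
    {"delta_pos":[27,0,-64],"dr":[0,0,0]},
    {"delta_pos":[28,0,-63],"dr":[-0.01,-0.01,0.016]},
    {"delta_pos":[30,0,-63],"dr":[-0.037,-0.037,0.06]},
    {"delta_pos":[34,0,-62],"dr":[-0.079,-0.079,0.129]},
    {"delta_pos":[39,0,-61],"dr":[-0.134,-0.134,0.218]},
    {"delta_pos":[45,0,-59],"dr":[-0.198,-0.198,0.324]},
    {"delta_pos":[52,0,-58],"dr":[-0.271,-0.271,0.442]},
    {"delta_pos":[59,0,-56],"dr":[-0.348,-0.348,0.568]},
    {"delta_pos":[67,0,-54],"dr":[-0.428,-0.428,0.698]},
    {"delta_pos":[74,0,-53],"dr":[-0.508,-0.508,0.828]},
    {"delta_pos":[81,0,-51],"dr":[-0.585,-0.585,0.954]},
    {"delta_pos":[88,0,-49],"dr":[-0.657,-0.657,1.072]},
    {"delta_pos":[94,0,-48],"dr":[-0.722,-0.722,1.178]},
    {"delta_pos":[99,0,-47],"dr":[-0.777,-0.777,1.267]},
    {"delta_pos":[103,0,-46],"dr":[-0.819,-0.819,1.336]},
    {"delta_pos":[106,0,-45],"dr":[-0.846,-0.846,1.38]},
    {"delta_pos":[107,0,-45],"dr":[-0.856,-0.856,1.396]},
    {"delta_pos":[107,0,-45],"dr":[-0.856,-0.856,1.396]},
  ],
)

```text
time: 13.22
eef_pos: [0.4094, 0.2402, 0.14]
orientation: [0.689, 0.725, -0.0, -0.0]
ft_force: [0.7, -0.1, 0.2]
width: 0.0637
finger_force: 0.0
```

```bash
python3 - <<'E'
from h import *
import pickle
s=manip.state();c=manip.get_calibration("wrist");im=manip.get_image("wrist");cv2.imwrite("pics/w5.png",im);pickle.dump((s,c),open("w5.pkl","wb"))
print(s["time"],np.round(s["q"],3),s["eef_pos"],s["orientation"])
u,v=proj("wrist",np.array([.41,.24,.026]),c);print(u,v)
hsv=cv2.cvtColor(im,cv2.COLOR_BGR2HSV);h,sa,va=cv2.split(hsv)
m=((va<120)&((h<12)|(h>160))&(sa>70)).astype(np.uint8)
cs=[k for k in cv2.findContours(m,0,2)[0] if cv2.contourArea(k)>400]
for k in cs:
    P=np.array([onz("wrist",p,.026,c)[:2] for p in k[:,0]],np.float32);print("maroon",cv2.boundingRect(k),cv2.minAreaRect(P))
m=((h>10)&(h<28)&(sa>90)&(va>90)).astype(np.uint8)
for k in cv2.findContours(m,0,2)[0]:
    if cv2.contourArea(k)>150:
        x,y,w,hh=cv2.boundingRect(k);print("tan",(x,y,w,hh),onz("wrist",(x+w/2,y+hh/2),.045,c))
E
```

```text
13.225 [0.28  0.369 1.672 0.    1.101 0.23 ] [0.40935068 0.24015668 0.13996104] [ 6.89061111e-01  7.24703233e-01 -7.46371020e-05 -5.90539185e-05]
277.2908425258026 213.05120726098238
maroon (232, 182, 95, 56) ((0.4110271632671356, 0.2423313856124878), (0.07252393662929535, 0.04461868479847908), 2.9885456562042236)
tan (493, 343, 23, 21) [0.67561684 0.09215442 0.045     ]
tan (266, 206, 27, 27) [0.4114719  0.24117088 0.045     ]
tan (535, 49, 25, 26) [0.63694664 0.3945505  0.045     ]
tan (506, 2, 54, 22) [0.61896146 0.43549524 0.045     ]
```

View pics/w5.png

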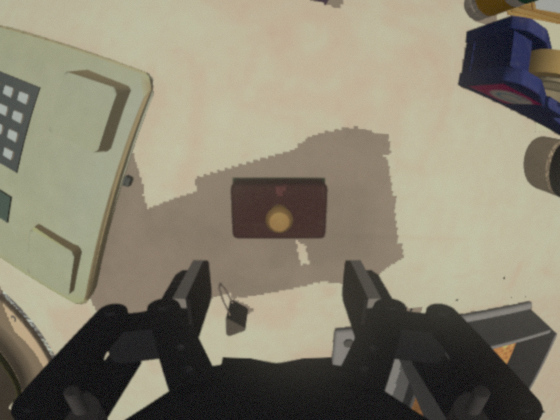

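The weight lies flat on its base: maroon block (232–327, 182–238), knob at (279,219), centre near (0.411, 0.242). Now taking it by the knob.

servo_tool(
  series=[
    {"delta_pos":[1,2,20],"dr":[0,0,0]},
    {"delta_pos":[1,2,45],"dr":[0,0,0]},
    {"delta_pos":[1,2,70],"dr":[0,0,0]},
    {"delta_pos":[1,2,86],"dr":[0,0,0]},
    {"delta_pos":[1,2,94],"dr":[0,0,0]},
    {"delta_pos":[1,2,94],"dr":[0,0,0]},
  ],
)

```text
time: 14.02
eef_pos: [0.4118, 0.2411, 0.0461]
orientation: [0.689, 0.724, -0.0, 0.0]
ft_force: [0.6, 0.8, -0.0]
width: 0.0646
finger_force: 0.0
```

servo_tool(
  hand=-1,
  newtons=50,
  series=[
    {"delta_pos":[0,0,0],"dr":[0,0,0]},
    {"delta_pos":[0,0,0],"dr":[0,0,0]},
    {"delta_pos":[0,0,0],"dr":[0,0,0]},
    {"delta_pos":[0,0,0],"dr":[0,0,0]},
    {"delta_pos":[0,0,0],"dr":[0,0,0]},
    {"delta_pos":[0,0,0],"dr":[0,0,0]},
  ],
)

```text
time: 14.78
eef_pos: [0.4118, 0.2413, 0.047]
orientation: [0.689, 0.725, 0.0, 0.0]
ft_force: [-2.2, -0.8, 5.4]
width: 0.0164
finger_force: 48.6
```

```bash
python3 - <<'E'
from h import *
s=manip.state();p=np.array(s["eef_pos"]);R=Ro.from_quat(s["orientation"])
rows([(p+[-.02,0,.20],R,6),([.47,.017,.33],Rt(.079),12)])
E
```

```text
{"delta_pos": [0, -1, -15], "dr": [0.0, 0.0, 0.0]},
{"delta_pos": [0, -5, -52], "dr": [0.0, 0.0, 0.0]},
{"delta_pos": [0, -10, -100], "dr": [0.0, 0.0, 0.0]},
{"delta_pos": [1, -15, -148], "dr": [0.0, 0.0, 0.0]},
{"delta_pos": [1, -18, -185], "dr": [0.0, 0.0, 0.0]},
{"delta_pos": [1, -20, -200], "dr": [0.0, 0.0, 0.0]},
{"delta_pos": [-3, -18, -202], "dr": [0.0, -0.0, 0.03]},
{"delta_pos": [-16, -15, -206], "dr": [0.0, -0.0, 0.114]},
{"delta_pos": [-35, -9, -213], "dr": [0.0, -0.0, 0.241]},
{"delta_pos": [-58, -2, -222], "dr": [0.0, -0.0, 0.4]},
{"delta_pos": [-85, 5, -231], "dr": [0.0, -0.0, 0.58]},
{"delta_pos": [-113, 14, -241], "dr": [0.001, -0.0, 0.771]},
{"delta_pos": [-141, 22, -252], "dr": [0.001, -0.001, 0.962]},
{"delta_pos": [-168, 30, -261], "dr": [0.001, -0.001, 1.142]},
{"delta_pos": [-191, 37, -270], "dr": [0.001, -0.001, 1.301]},
{"delta_pos": [-210, 42, -277], "dr": [0.001, -0.001, 1.428]},
{"delta_pos": [-222, 46, -281], "dr": [0.001, -0.001, 1.511]},
{"delta_pos": [-227, 47, -283], "dr": [0.001, -0.001, 1.542]},
```

servo_tool(
  series=[
    {"delta_pos":[0,-1,-15],"dr":[0,0,0]},
    {"delta_pos":[0,-5,-52],"dr":[0,0,0]},
    {"delta_pos":[0,-10,-100],"dr":[0,0,0]},
    {"delta_pos":[1,-15,-148],"dr":[0,0,0]},
    {"delta_pos":[1,-18,-190],"dr":[0,0,0]},
    {"delta_pos":[1,-20,-220],"dr":[0,0,0]},
    {"delta_pos":[-3,-18,-245],"dr":[0,0,0.03]},
    {"delta_pos":[-16,-15,-263],"dr":[0,0,0.114]},
    {"delta_pos":[-35,-9,-275],"dr":[0,0,0.241]},
    {"delta_pos":[-58,-2,-283],"dr":[0,0,0.4]},
    {"delta_pos":[-85,5,-283],"dr":[0,0,0.58]},
    {"delta_pos":[-113,14,-283],"dr":[0,0,0.765]},
    {"delta_pos":[-141,22,-283],"dr":[0,0,0.95]},
    {"delta_pos":[-168,30,-283],"dr":[0,0,1.135]},
    {"delta_pos":[-191,37,-283],"dr":[0,0,1.3]},
    {"delta_pos":[-210,42,-283],"dr":[0,0,1.428]},
    {"delta_pos":[-222,46,-283],"dr":[0,0,1.511]},
    {"delta_pos":[-227,47,-283],"dr":[0,0,1.542]},
    {"delta_pos":[-227,47,-283],"dr":[0,0,1.542]},
  ],
)

```text
time: 17.15
eef_pos: [0.4697, 0.017, 0.3292]
orientation: [0.999, 0.04, 0.0, -0.0]
ft_force: [-0.2, 0.2, -3.7]
width: 0.0161
finger_force: 49.3
```

```bash
python3 - <<'E'
from h import *
import pickle
s=manip.state();c=manip.get_calibration("wrist");im=manip.get_image("wrist");cv2.imwrite("pics/w6.png",im);pickle.dump((s,c),open("w6.pkl","wb"))
print(s["time"],np.round(s["q"],3),s["eef_pos"],s["orientation"],s["ft_force"],s["width"])
cv2.imwrite("pics/w6v.png",cv2.resize(im,(784,588),interpolation=cv2.INTER_CUBIC))
E
```

```text
17.15 [-0.217  0.188  1.341  0.     1.613  1.275] [0.46966784 0.01701187 0.32920081] [ 9.99212165e-01  3.96868343e-02  1.75445921e-05 -6.84703788e-05] [-0.24562917  0.19620654 -3.73044856] 0.01612199443040622
```

View pics/w6v.png

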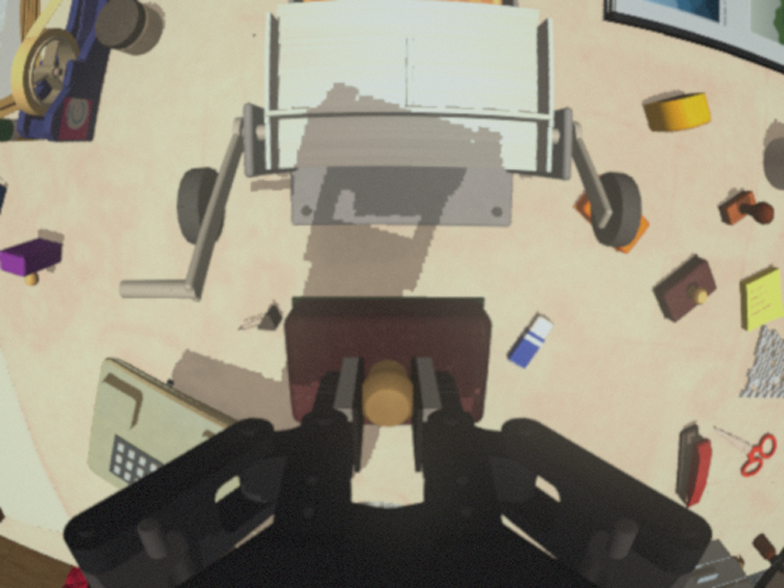

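The wrist view shows the pan ahead: floor between u≈278 and 538, rib at u=407 (v 38–106), back wall strip at v≈108–118, reset bar from (121,289) to (195,289). The weight hangs level in the grip.

```bash
python3 - <<'E'
from h import *
import pickle
s,c=pickle.load(open("w6.pkl","rb"))
O=np.array([.567,.0105,.15]);yaw=.079
S=Ro.from_euler('z',yaw)
L=lambda u,v,z:S.inv().apply(onz("wrist",(u/1.4,v/1.4),z,c)-O)*1000
print("cam",S.inv().apply(-np.array(c["R"]).T@c["t"]-O)*1000)
for z in(.12,.13,.14,.15,.16,.17,.18):
    a,b=L(278,60,z),L(539,60,z); t1,t2=L(267,60,z),L(551,60,z)
    print(z,"floor y",a[1].round(),b[1].round(),(a[1]-b[1]).round(1),"top w",(t1-t2)[1].round(1),"strip x",L(407,108,z)[0].round(),L(407,118,z)[0].round(),"apron end",L(407,170,z)[0].round(),"rib",L(407,38,z)[:2].round(),L(407,106,z)[0].round(),"front",L(407,6,z)[0].round())
print("bar end",L(121,289,.244),"bar root",L(195,289,.244),"base c",L(291,224,.008),L(512,224,.008))
# crop enlarged
im=cv2.imread("pics/w6.png")[0:130,165:415];cv2.imwrite("pics/w6c.png",cv2.resize(im,(775,403),interpolation=cv2.INTER_CUBIC))
E
```

```text
cam [-21.82417957  14.08253025 305.15169757]
0.12 floor y 94.0 -100.0 193.9 top w 212.1 strip x 17.0 10.0 apron end -29.0 rib [71. -0.] 19.0 front 97.0
0.13 floor y 92.0 -96.0 188.1 top w 205.7 strip x 16.0 9.0 apron end -28.0 rib [68.  0.] 18.0 front 93.0
0.14 floor y 89.0 -93.0 182.3 top w 199.4 strip x 15.0 8.0 apron end -28.0 rib [65.  0.] 16.0 front 90.0
0.15 floor y 87.0 -90.0 176.5 top w 193.1 strip x 14.0 7.0 apron end -28.0 rib [63.  1.] 15.0 front 86.0
0.16 floor y 85.0 -86.0 170.7 top w 186.7 strip x 13.0 6.0 apron end -28.0 rib [60.  1.] 14.0 front 83.0
0.17 floor y 82.0 -83.0 164.9 top w 180.4 strip x 11.0 5.0 apron end -28.0 rib [57.  2.] 13.0 front 79.0
0.18 floor y 80.0 -79.0 159.2 top w 174.1 strip x 10.0 4.0 apron end -27.0 rib [54.  2.] 11.0 front 76.0
bar end [-82.61547057 159.1986757   94.        ] bar root [-82.81517119 112.53322524  94.        ] base c [ -83.39919229  110.07007359 -142.        ] [ -82.40052992 -112.65246423 -142.        ]
```

View pics/w6c.png

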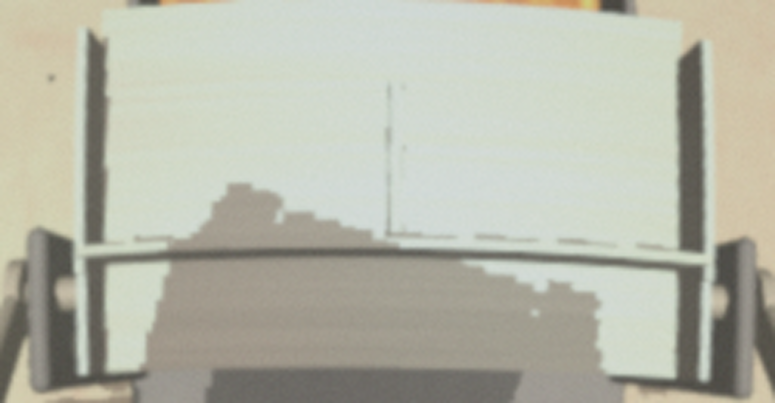

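```bash
cat >>h.py <<'E'
O=np.array([.567,.0098,.15]);SY=.079;S=Ro.from_euler('z',SY)
def st(x,y,z): "stand frame mm (z above table) -> world"; return O*[1,1,0]+S.apply([x/1e3,y/1e3,z/1e3])
E
python3 - <<'E'
from h import *
print(st(37.5,45,205),st(37.5,-45,205))
rows([(st(37.5,45,245),Rt(SY),6),(st(37.5,45,203),Rt(SY),4)])
E
```

```text
[0.60083174 0.05761907 0.205     ] [ 0.60793435 -0.03210023  0.205     ]
{"delta_pos": [10, -2, 6], "dr": [-0.0, -0.0, 0.0]},
{"delta_pos": [35, -8, 22], "dr": [-0.0, -0.0, 0.0]},
{"delta_pos": [67, -15, 42], "dr": [-0.0, -0.0, 0.0]},
{"delta_pos": [99, -22, 62], "dr": [-0.0, -0.0, 0.001]},
{"delta_pos": [124, -28, 78], "dr": [-0.0, -0.0, 0.001]},
{"delta_pos": [134, -30, 84], "dr": [-0.0, -0.0, 0.001]},
{"delta_pos": [134, -30, 91], "dr": [-0.0, -0.0, 0.001]},
{"delta_pos": [134, -30, 105], "dr": [-0.0, -0.0, 0.001]},
{"delta_pos": [134, -30, 120], "dr": [-0.0, -0.0, 0.001]},
{"delta_pos": [134, -30, 126], "dr": [-0.0, -0.0, 0.001]},
```

servo_tool(
  series=[
    {"delta_pos":[10,-2,6],"dr":[0,0,0]},
    {"delta_pos":[35,-8,22],"dr":[0,0,0]},
    {"delta_pos":[67,-15,42],"dr":[0,0,0]},
    {"delta_pos":[99,-22,62],"dr":[0,0,0]},
    {"delta_pos":[124,-28,78],"dr":[0,0,0]},
    {"delta_pos":[134,-30,84],"dr":[0,0,0]},
    {"delta_pos":[134,-30,91],"dr":[0,0,0]},
    {"delta_pos":[134,-30,105],"dr":[0,0,0]},
    {"delta_pos":[134,-30,118],"dr":[0,0,0]},
    {"delta_pos":[134,-30,124],"dr":[0,0,0]},
    {"delta_pos":[134,-30,124],"dr":[0,0,0]},
  ],
)

```text
time: 18.58
eef_pos: [0.601, 0.0573, 0.2052]
orientation: [0.999, 0.039, 0.0, 0.0]
ft_force: [-0.6, -0.0, -3.6]
width: 0.0163
finger_force: 49.3
```

```bash
python3 - <<'E'
from h import *
import pickle
s=manip.state();c=manip.get_calibration("wrist");im=manip.get_image("wrist");pickle.dump((s,c),open("w7.pkl","wb"))
p=S.inv().apply(np.array(s["eef_pos"])-O)*1000;print(s["time"],p,s["ft_force"])
a=im[150:340,130:420];cv2.imwrite("pics/w7c.png",cv2.resize(a,None,fx=2,fy=2))
E
```

```text
18.575 [37.66723289 44.62669404 55.22672038] [-0.58742729 -0.04898677 -3.5529462 ]
```

View pics/w7c.png

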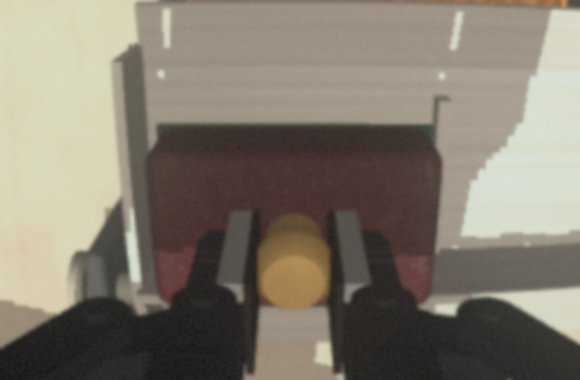

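That was picture 11, one past the limit of 10, so I won't view any more and will work from numbers. It shows the weight between the left wall (u≈148) and the rib (u≈437) with clearance on both sides. Lowering gently.

servo_tool(
  series=[
    {"delta_pos":[0,-0.5,4],"dr":[0,0,0]},
    {"delta_pos":[0,-0.5,8],"dr":[0,0,0]},
    {"delta_pos":[0,-0.5,10],"dr":[0,0,0]},
    {"delta_pos":[0,-0.5,10],"dr":[0,0,0]},
  ],
)

```text
time: 19.12
eef_pos: [0.6011, 0.0579, 0.1953]
orientation: [0.999, 0.039, 0.0, 0.0]
ft_force: [0.6, 0.6, -4.0]
width: 0.016
finger_force: 49.3
```

servo_tool(
  series=[
    {"delta_pos":[0,0,1],"dr":[0,0,0]},
    {"delta_pos":[0,0,1],"dr":[0,0,0]},
  ],
)

```text
time: 19.38
eef_pos: [0.6012, 0.0578, 0.1945]
orientation: [0.999, 0.039, 0.0, 0.0]
ft_force: [0.3, 0.2, -4.4]
width: 0.016
finger_force: 49.3
```

servo_tool(
  series=[
    {"delta_pos":[0,0,1],"dr":[0,0,0]},
    {"delta_pos":[0,0,1],"dr":[0,0,0]},
  ],
)

```text
time: 19.62
eef_pos: [0.6011, 0.0579, 0.1934]
orientation: [0.999, 0.039, 0.0, 0.0]
ft_force: [-0.3, -0.3, -3.5]
width: 0.0161
finger_force: 49.3
```

servo_tool(
  series=[
    {"delta_pos":[0,0,0.7],"dr":[0,0,0]},
    {"delta_pos":[0,0,0.7],"dr":[0,0,0]},
  ],
)

```text
time: 19.88
eef_pos: [0.6011, 0.0579, 0.1927]
orientation: [0.999, 0.039, 0.0, 0.0]
ft_force: [-0.5, -0.7, -3.6]
width: 0.0162
finger_force: 49.3
```

servo_tool(
  series=[
    {"delta_pos":[0,0,0.7],"dr":[0,0,0]},
    {"delta_pos":[0,0,0.7],"dr":[0,0,0]},
  ],
)

```text
time: 20.12
eef_pos: [0.6011, 0.0579, 0.192]
orientation: [0.999, 0.039, 0.0, 0.0]
ft_force: [-0.5, -0.0, -3.2]
width: 0.0159
finger_force: 49.3
```

servo_tool(
  series=[
    {"delta_pos":[0,0,0.7],"dr":[0,0,0]},
    {"delta_pos":[0,0,0.7],"dr":[0,0,0]},
  ],
)

```text
time: 20.38
eef_pos: [0.6012, 0.0579, 0.1913]
orientation: [0.999, 0.039, 0.0, 0.0]
ft_force: [-0.1, -0.3, -3.5]
width: 0.0166
finger_force: 49.3
```

servo_tool(
  series=[
    {"delta_pos":[0,0,0.6],"dr":[0,0,0]},
    {"delta_pos":[0,0,0.6],"dr":[0,0,0]},
  ],
)

```text
time: 20.62
eef_pos: [0.6013, 0.0577, 0.1911]
orientation: [0.999, 0.039, 0.001, 0.0]
ft_force: [-0.2, -1.3, -0.9]
width: 0.0158
finger_force: 49.5
```

servo_tool(
  hand=-0.1,
  series=[
    {"delta_pos":[0,0,0],"dr":[0,0,0]},
    {"delta_pos":[0,0,0],"dr":[0,0,0]},
    {"delta_pos":[0,0,0],"dr":[0,0,0]},
  ],
)

```text
time: 21.0
eef_pos: [0.6013, 0.0579, 0.191]
orientation: [0.999, 0.039, 0.001, 0.0]
ft_force: [0.8, -0.1, 0.1]
width: 0.0381
finger_force: 0.0
```

servo_tool(
  series=[
    {"delta_pos":[0,0,-6],"dr":[0,0,0]},
    {"delta_pos":[0,0,-20],"dr":[0,0,0]},
    {"delta_pos":[0,0,-50],"dr":[0,0,0]},
    {"delta_pos":[0,0,-90],"dr":[0,0,0]},
    {"delta_pos":[0,0,-125],"dr":[0,0,0]},
    {"delta_pos":[0,0,-140],"dr":[0,0,0]},
  ],
)

```text
time: 21.75
eef_pos: [0.6012, 0.0579, 0.3344]
orientation: [0.999, 0.039, 0.003, 0.0]
ft_force: [-0.9, -0.1, -1.0]
width: 0.0383
finger_force: 0.0
```

```bash
python3 - <<'E'
from h import *
import pickle
s=manip.state();c=manip.get_calibration("wrist");im=manip.get_image("wrist");cv2.imwrite("pics/w8.png",im);pickle.dump((s,c),open("w8.pkl","wb"))
print(s["time"],s["width"],s["ft_force"],np.round(s["q"],3))
h,sa,va=cv2.split(cv2.cvtColor(im,cv2.COLOR_BGR2HSV))
m=((va<130)&((h<12)|(h>160))&(sa>70)).astype(np.uint8)
for k in cv2.findContours(m,0,2)[0]:
    if cv2.contourArea(k)>200:
        P=np.array([S.inv().apply(onz("wrist",p,.170,c)-O)[:2]*1000 for p in k[:,0]],np.float32);print("maroon",cv2.boundingRect(k),cv2.minAreaRect(P))
m=((h>8)&(h<28)&(sa>90)&(va>70)).astype(np.uint8)
for k in cv2.findContours(m,0,2)[0]:
    if cv2.contourArea(k)>100:
        x,y,w,hh=cv2.boundingRect(k);print("tan",(x,y,w,hh),S.inv().apply(onz("wrist",(x+w/2,y+hh/2),.188,c)-O)*1000)
print("expected knob px if upright",proj("wrist",st(37.5,45,190),c))
# flat weight target: transit
F=np.array([.4465,-.338,0])
rows([([.50,-.12,.33],Rt(.4),5),(F+[0,0,.16],Rt(.716),7)])
E
```

```text
21.75 0.038289352030031164 [-0.9305974  -0.09210212 -0.96956261] [-0.1    0.438  0.961 -0.     1.737  1.392]
maroon (471, 261, 34, 36) ((-60.48146438598633, -209.34690856933594), (28.643390655517578, 48.95615768432617), 36.420738220214844)
maroon (238, 173, 78, 48) ((38.574623107910156, 44.84111785888672), (71.97434997558594, 44.77056884765625), 89.92284393310547)
tan (522, 255, 26, 41) [ -53.00569727 -276.23677282   38.        ]
tan (515, 212, 23, 23) [  15.92974475 -235.23743481   38.        ]
tan (429, 212, 37, 50) [   3.45228012 -125.50834567   38.        ]
tan (265, 191, 24, 25) [37.23075462 44.33166697 38.        ]
tan (469, 152, 45, 34) [  74.02078521 -168.68441762   38.        ]
tan (238, 79, 142, 60) [118.56290567  17.8962194   38.        ]
tan (0, 0, 73, 175) [159.64968542 285.11551266  38.        ]
expected knob px if upright [276.23333603 203.81133949]
{"delta_pos": [-12, 18, 1], "dr": [0.0, -0.001, -0.033]},
{"delta_pos": [-41, 60, 2], "dr": [0.001, -0.002, -0.113]},
{"delta_pos": [-75, 110, 3], "dr": [0.002, -0.004, -0.208]},
{"delta_pos": [-103, 152, 4], "dr": [0.002, -0.006, -0.288]},
{"delta_pos": [-115, 169, 5], "dr": [0.002, -0.007, -0.321]},
{"delta_pos": [-119, 181, 14], "dr": [0.003, -0.007, -0.339]},
{"delta_pos": [-129, 212, 39], "dr": [0.003, -0.007, -0.384]},
{"delta_pos": [-143, 253, 72], "dr": [0.003, -0.007, -0.446]},
{"delta_pos": [-159, 298, 108], "dr": [0.003, -0.007, -0.513]},
{"delta_pos": [-173, 340, 141], "dr": [0.003, -0.007, -0.575]},
{"delta_pos": [-183, 370, 165], "dr": [0.004, -0.006, -0.62]},
{"delta_pos": [-187, 382, 175], "dr": [0.004, -0.006, -0.637]},
```

The first weight is seated at (38, 45) mm in the stand frame and the bucket has stayed up. Going for the flat weight.

servo_tool(
  hand=0.4,
  series=[
    {"delta_pos":[-12,18,1],"dr":[0,0,-0.033]},
    {"delta_pos":[-41,60,2],"dr":[0,0,-0.113]},
    {"delta_pos":[-75,110,3],"dr":[0,0,-0.208]},
    {"delta_pos":[-100,150,5],"dr":[0,0,-0.28]},
    {"delta_pos":[-118,190,14],"dr":[0.002,-0.006,-0.34]},
    {"delta_pos":[-131,230,40],"dr":[0.003,-0.006,-0.39]},
    {"delta_pos":[-145,265,75],"dr":[0.003,-0.006,-0.446]},
    {"delta_pos":[-160,303,110],"dr":[0.003,-0.006,-0.513]},
    {"delta_pos":[-173,340,141],"dr":[0.003,-0.006,-0.575]},
    {"delta_pos":[-183,370,165],"dr":[0.004,-0.006,-0.62]},
    {"delta_pos":[-187,382,175],"dr":[0.004,-0.006,-0.637]},
    {"delta_pos":[-187,382,175],"dr":[0.004,-0.006,-0.637]},
  ],
)

```text
time: 23.3
eef_pos: [0.4448, -0.3377, 0.1558]
orientation: [0.937, 0.35, -0.003, -0.002]
ft_force: [-0.2, 0.4, 0.2]
width: 0.06
finger_force: 0.0
```

```bash
python3 - <<'E'
from h import *
s=manip.state();c=manip.get_calibration("wrist");im=manip.get_image("wrist");cv2.imwrite("pics/w9.png",im)
print(s["time"],s["eef_pos"],np.round(s["q"],3))
h,sa,va=cv2.split(cv2.cvtColor(im,cv2.COLOR_BGR2HSV))
m=((va<130)&((h<12)|(h>160))&(sa>70)).astype(np.uint8)
for k in cv2.findContours(m,0,2)[0]:
    if cv2.contourArea(k)>600:
        P=np.array([onz("wrist",p,.026,c)[:2] for p in k[:,0]],np.float32);print("maroon",cv2.boundingRect(k),cv2.minAreaRect(P))
m=((h>8)&(h<28)&(sa>90)&(va>70)).astype(np.uint8)
for k in cv2.findContours(m,0,2)[0]:
    if cv2.contourArea(k)>100:
        x,y,w,hh=cv2.boundingRect(k);print("tan",(x,y,w,hh),onz("wrist",(x+w/2,y+hh/2),.045,c))
delta([.4465,-.338,.046],Rt(.716))
E
```

```text
23.3 [ 0.444768   -0.33765274  0.15578394] [-0.86   0.48   1.417 -0.004  1.25  -0.002]
maroon (236, 176, 90, 54) ((0.4488582909107208, -0.33792808651924133), (0.04517856985330582, 0.07244253158569336), 41.05733108520508)
maroon (419, 151, 37, 34) ((0.563550591468811, -0.4214443266391754), (0.028987661004066467, 0.03183889761567116), 3.0826027393341064)
tan (366, 256, 64, 19) [ 0.47737168 -0.44590993  0.045     ]
tan (267, 197, 28, 29) [ 0.44800651 -0.33887985  0.045     ]
tan (387, 142, 69, 42) [ 0.55020616 -0.39574185  0.045     ]
tan (347, 0, 76, 22) [ 0.61664129 -0.29476505  0.045     ]
tan (187, 0, 79, 98) [ 0.51434849 -0.22924388  0.045     ]
dpos [  0.9   2.  110.5] dr [-0.004  0.004 -0.001] dist 110.0 deg 0.3
```

servo_tool(
  series=[
    {"delta_pos":[2,3,20],"dr":[-0.004,0.004,0]},
    {"delta_pos":[2.5,3,50],"dr":[-0.004,0.004,0]},
    {"delta_pos":[2.5,3,80],"dr":[-0.004,0.004,0]},
    {"delta_pos":[2.5,3,100],"dr":[-0.004,0.004,0]},
    {"delta_pos":[2.5,3,109],"dr":[-0.004,0.004,0]},
    {"delta_pos":[2.5,3,109],"dr":[-0.004,0.004,0]},
  ],
)

```text
time: 24.1
eef_pos: [0.4485, -0.3378, 0.0474]
orientation: [0.937, 0.351, -0.0, -0.0]
ft_force: [0.2, 0.2, -0.1]
width: 0.0595
finger_force: 0.0
```

servo_tool(
  hand=-1,
  newtons=50,
  series=[
    {"delta_pos":[0,0,0],"dr":[0,0,0]},
    {"delta_pos":[0,0,0],"dr":[0,0,0]},
    {"delta_pos":[0,0,0],"dr":[0,0,0]},
    {"delta_pos":[0,0,0],"dr":[0,0,0]},
    {"delta_pos":[0,0,0],"dr":[0,0,0]},
  ],
)

```text
time: 24.72
eef_pos: [0.4481, -0.3382, 0.0476]
orientation: [0.937, 0.35, 0.0, -0.0]
ft_force: [-0.4, 2.2, 5.4]
width: 0.0163
finger_force: 48.6
```

```bash
python3 - <<'E'
from h import *
s=manip.state();print(s["eef_pos"],s["width"],s["finger_force"]);p=np.array(s["eef_pos"])
rows([(p+[0,0,.06],Ro.from_quat(s["orientation"]),3),([.53,-.16,.31],Rt(.35),6),(st(38,-45.5,260),Rt(SY),6),(st(38,-45.5,206),Rt(SY),4)])
E
```

```text
[ 0.44812214 -0.33824284  0.04763887] 0.016258534447372446 48.627167420927435
{"delta_pos": [0, 0, -20], "dr": [0.0, 0.0, 0.0]},
{"delta_pos": [0, 0, -40], "dr": [0.0, 0.0, 0.0]},
{"delta_pos": [0, 0, -60], "dr": [0.0, 0.0, 0.0]},
{"delta_pos": [13, -6, -75], "dr": [-0.0, -0.0, 0.027]},
{"delta_pos": [46, -21, -112], "dr": [-0.0, -0.0, 0.095]},
{"delta_pos": [89, -40, -161], "dr": [-0.0, -0.0, 0.183]},
{"delta_pos": [132, -60, -210], "dr": [-0.0, -0.0, 0.271]},
{"delta_pos": [166, -75, -247], "dr": [-0.0, -0.0, 0.339]},
{"delta_pos": [179, -81, -262], "dr": [-0.0, -0.0, 0.366]},
{"delta_pos": [189, -84, -259], "dr": [-0.0, -0.0, 0.386]},
{"delta_pos": [216, -92, -249], "dr": [-0.0, -0.0, 0.436]},
{"delta_pos": [250, -103, -237], "dr": [-0.0, -0.0, 0.501]},
{"delta_pos": [285, -114, -225], "dr": [-0.0, -0.0, 0.566]},
{"delta_pos": [311, -122, -216], "dr": [-0.0, -0.0, 0.617]},
{"delta_pos": [322, -126, -212], "dr": [-0.0, -0.0, 0.637]},
{"delta_pos": [322, -126, -204], "dr": [-0.0, -0.0, 0.637]},
{"delta_pos": [322, -126, -185], "dr": [-0.0, -0.0, 0.637]},
{"delta_pos": [322, -126, -167], "dr": [-0.0, -0.0, 0.637]},
{"delta_pos": [322, -126, -158], "dr": [-0.0, -0.0, 0.637]},
```

servo_tool(
  series=[
    {"delta_pos":[0,0,-20],"dr":[0,0,0]},
    {"delta_pos":[0,0,-55],"dr":[0,0,0]},
    {"delta_pos":[5,-2,-105],"dr":[0,0,0.01]},
    {"delta_pos":[20,-9,-155],"dr":[0,0,0.04]},
    {"delta_pos":[50,-22,-200],"dr":[0,0,0.1]},
    {"delta_pos":[89,-40,-240],"dr":[0,0,0.183]},
    {"delta_pos":[132,-60,-268],"dr":[0,0,0.271]},
    {"delta_pos":[170,-77,-275],"dr":[0,0,0.345]},
    {"delta_pos":[210,-90,-275],"dr":[0,0,0.425]},
    {"delta_pos":[250,-103,-272],"dr":[0,0,0.501]},
    {"delta_pos":[285,-114,-262],"dr":[0,0,0.566]},
    {"delta_pos":[311,-122,-248],"dr":[0,0,0.617]},
    {"delta_pos":[322,-126,-232],"dr":[0,0,0.637]},
    {"delta_pos":[322,-126,-210],"dr":[0,0,0.637]},
    {"delta_pos":[322,-126,-185],"dr":[0,0,0.637]},
    {"delta_pos":[322,-126,-167],"dr":[0,0,0.637]},
    {"delta_pos":[322,-126,-158],"dr":[0,0,0.637]},
    {"delta_pos":[322,-126,-158],"dr":[0,0,0.637]},
  ],
)

```text
time: 26.98
eef_pos: [0.6082, -0.0319, 0.2045]
orientation: [0.999, 0.039, -0.001, -0.001]
ft_force: [0.5, 0.2, -3.5]
width: 0.0159
finger_force: 49.2
```

```bash
python3 - <<'E'
from h import *
s=manip.state();p=S.inv().apply(np.array(s["eef_pos"])-O)*1000;print(s["time"],p,s["ft_force"],s["width"]);delta(st(38,-45.5,200),Rt(SY))
c=manip.get_calibration("wrist");im=manip.get_image("wrist")
h,sa,va=cv2.split(cv2.cvtColor(im,cv2.COLOR_BGR2HSV))
m=((va<130)&((h<12)|(h>160))&(sa>70)).astype(np.uint8)
for k in cv2.findContours(m,0,2)[0]:
    if cv2.contourArea(k)>600:
        P=np.array([S.inv().apply(onz("wrist",q,.180,c)-O)[:2]*1000 for q in k[:,0]],np.float32);print("maroon",cv2.boundingRect(k),cv2.boundingRect(P))
E
```

```text
26.975 [ 37.78659423 -44.84644752  54.52359675] [ 0.47186641  0.16682556 -3.52770075] 0.015936300669537207
dpos [0.2 0.7 4.5] dr [-0.001  0.002 -0.   ] dist 5.0 deg 0.1
maroon (205, 224, 145, 78) (14, -83, 46, 75)
maroon (70, 212, 123, 76) (22, -1, 45, 74)
```

servo_tool(
  series=[
    {"delta_pos":[0,0.5,4],"dr":[0,0,0]},
    {"delta_pos":[0,0.5,8],"dr":[0,0,0]},
    {"delta_pos":[0,0.5,10],"dr":[0,0,0]},
    {"delta_pos":[0,0.5,10.5],"dr":[0,0,0]},
    {"delta_pos":[0,0.5,10.5],"dr":[0,0,0]},
  ],
)

```text
time: 27.65
eef_pos: [0.6085, -0.0324, 0.1944]
orientation: [0.999, 0.039, -0.0, -0.0]
ft_force: [0.5, 0.3, -3.7]
width: 0.0162
finger_force: 49.2
```

servo_tool(
  series=[
    {"delta_pos":[0,0,0.7],"dr":[0,0,0]},
    {"delta_pos":[0,0,0.7],"dr":[0,0,0]},
  ],
)

```text
time: 27.9
eef_pos: [0.6084, -0.0324, 0.1937]
orientation: [0.999, 0.039, -0.0, -0.0]
ft_force: [0.1, -0.2, -4.5]
width: 0.0159
finger_force: 49.2
```

servo_tool(
  series=[
    {"delta_pos":[0,0,0.7],"dr":[0,0,0]},
    {"delta_pos":[0,0,0.7],"dr":[0,0,0]},
  ],
)

```text
time: 28.15
eef_pos: [0.6084, -0.0324, 0.1929]
orientation: [0.999, 0.039, -0.0, -0.0]
ft_force: [0.3, 0.3, -3.1]
width: 0.0161
finger_force: 49.2
```

servo_tool(
  series=[
    {"delta_pos":[0,0,0.7],"dr":[0,0,0]},
    {"delta_pos":[0,0,0.7],"dr":[0,0,0]},
  ],
)

```text
time: 28.4
eef_pos: [0.6084, -0.0324, 0.1922]
orientation: [0.999, 0.039, -0.0, -0.0]
ft_force: [1.1, -0.5, -3.6]
width: 0.0163
finger_force: 49.2
```

servo_tool(
  series=[
    {"delta_pos":[0,0,0.5],"dr":[0,0,0]},
    {"delta_pos":[0,0,0.5],"dr":[0,0,0]},
  ],
)

```text
time: 28.65
eef_pos: [0.6085, -0.0325, 0.1919]
orientation: [0.999, 0.039, -0.0, -0.0]
ft_force: [-0.7, -0.1, -2.8]
width: 0.0162
finger_force: 49.3
```

servo_tool(
  series=[
    {"delta_pos":[0,0,0.4],"dr":[0,0,0]},
    {"delta_pos":[0,0,0.4],"dr":[0,0,0]},
  ],
)

```text
time: 28.9
eef_pos: [0.6086, -0.0325, 0.1916]
orientation: [0.999, 0.039, 0.0, -0.0]
ft_force: [0.0, 0.4, -1.9]
width: 0.0164
finger_force: 49.4
```

servo_tool(
  hand=0,
  series=[
    {"delta_pos":[0,0,0],"dr":[0,0,0]},
    {"delta_pos":[0,0,-1],"dr":[0,0,0]},
    {"delta_pos":[0,0,-20],"dr":[0,0,0]},
    {"delta_pos":[0,0,-60],"dr":[0,0,0]},
    {"delta_pos":[0,0,-110],"dr":[0,0,0]},
    {"delta_pos":[0,0,-150],"dr":[0,0,0]},
    {"delta_pos":[0,0,-165],"dr":[0,0,0]},
    {"delta_pos":[0,0,-165],"dr":[0,0,0]},
  ],
)

```text
time: 29.9
eef_pos: [0.6087, -0.0325, 0.3575]
orientation: [0.999, 0.039, 0.001, -0.0]
ft_force: [-0.3, 0.5, 0.0]
width: 0.0425
finger_force: 0.0
```

```bash
cat >look.py <<'E'
from h import *
s=manip.state();print(s["time"],s["eef_pos"],s["ft_force"],s["width"],np.round(s["q"],2))
for n in("top","scene","wrist"):
    c=manip.get_calibration(n);im=manip.get_image(n);cv2.imwrite(f"pics/{n}_{s['time']:.1f}.png",im)
    h,sa,va=cv2.split(cv2.cvtColor(im,cv2.COLOR_BGR2HSV))
    m=((va<130)&((h<12)|(h>160))&(sa>80)).astype(np.uint8)
    for k in cv2.findContours(m,0,2)[0]:
        if cv2.contourArea(k)>40:
            M=cv2.moments(k);q=(M["m10"]/M["m00"],M["m01"]/M["m00"]);X=onz(n,q,.035,c)
            L=S.inv().apply(X-O)*1000
            if -100<L[0]<230 and abs(L[1])<200:print(n,"maroon",cv2.boundingRect(k),cv2.contourArea(k),L.round())
E
python3 look.py
```

```text
29.9 [ 0.60870393 -0.03249251  0.35746454] [-0.34660624  0.52427547  0.03476715] 0.04252977293269822 [-0.25  0.45  0.88  0.    1.81  1.24]
wrist maroon (364, 209, 19, 21) 57.5 [ -33. -191. -115.]
wrist maroon (247, 152, 56, 29) 890.0 [  41.  -42. -115.]
wrist maroon (187, 85, 55, 32) 1535.5 [ 134.   40. -115.]
```

servo_tool(
  series=[
    {"delta_pos":[-60,0,0],"dr":[0,0,0]},
    {"delta_pos":[-110,0,0],"dr":[0,0,0]},
    {"delta_pos":[-130,0,0],"dr":[0,0,0]},
    {"delta_pos":[-130,0,0],"dr":[0,0,0]},
  ],
)

```text
time: 30.55
eef_pos: [0.478, -0.0427, 0.3564]
orientation: [0.999, 0.039, -0.0, -0.0]
ft_force: [0.2, -0.3, 0.4]
width: 0.0425
finger_force: 0.0
```

```bash
python3 look.py; python3 - <<'E'
from h import *
import glob
c=manip.get_calibration("wrist")
# reset bar predicted pixels for tipped/upright
for th in(0,.75,1.5):
    a=np.radians(-41)+th;print(th,[proj("wrist",st(125*np.sin(a),y,150+125*np.cos(a)),c).round() for y in(116,158)])
for f,y in(("w",45),):print("seats tipped", [proj("wrist",st(x,y,z),c).round() for x,y,z in((38,45,170),(38,-45,170),(75,45,30),(75,-45,30))])
E
```

```text
30.55 [ 0.47802756 -0.04268861  0.35640628] [ 0.22700771 -0.2607345   0.39386564] 0.042530260631554344 [-0.34  0.2   1.25  0.    1.69  1.16]
top maroon (252, 166, 21, 14) 217.0 [ 132.   44. -115.]
wrist maroon (369, 126, 18, 22) 41.0 [ -42. -188. -115.]
wrist maroon (246, 58, 57, 18) 593.5 [  48.  -48. -115.]
wrist maroon (187, 0, 54, 30) 1145.0 [ 129.   40. -115.]
0 [array([ 88., 203.]), array([ 52., 204.])]
0.75 [array([ 56., 102.]), array([ 19., 109.])]
1.5 [array([84.,  7.]), array([47., 18.])]
seats tipped [array([182.,  62.]), array([276.,  58.]), array([211.,  52.]), array([276.,  49.])]
```

```bash
python3 - <<'E'
from h import *
import copy
c2=manip.get_calibration("wrist");R=np.array(c2["R"])
cam2=-R.T@c2["t"];sh=np.array([.6087,-.0325,.3575])-np.array(manip.state()["eef_pos"])
c1=copy.deepcopy(c2);c1["t"]=-R@(cam2+sh)
def blobs(f,c,fn):
    im=cv2.imread(f);h,sa,va=cv2.split(cv2.cvtColor(im,cv2.COLOR_BGR2HSV));out=[]
    for k in cv2.findContours(fn(h,sa,va).astype(np.uint8),0,2)[0]:
        if cv2.contourArea(k)>60:
            M=cv2.moments(k);out.append(((M["m10"]/M["m00"],M["m01"]/M["m00"]),cv2.contourArea(k),cv2.boundingRect(k)))
    return out
tan=lambda h,s,v:(h>8)&(h<28)&(s>90)&(v>70)
mar=lambda h,s,v:(v<130)&((h<12)|(h>160))&(s>70)
for nm,fn in(("tan",tan),("mar",mar)):
    for f in("pics/wrist_29.9.png","pics/wrist_30.6.png","pics/wrist_30.5.png"):
        try:print(nm,f,[(np.round(q,1).tolist(),a,b) for q,a,b in blobs(f,c1,fn) if 150<q[0]<400 and q[1]<230])
        except Exception as e:pass
L=lambda X:(S.inv().apply(X-O)*1000).round()
# crop grid of labels wrist current around right blob
import glob
f=sorted(glob.glob("pics/wrist_30*.png"))[-1];im=cv2.imread(f)
h,sa,va=cv2.split(cv2.cvtColor(im,cv2.COLOR_BGR2HSV))
g=np.where(mar(h,sa,va),'M',np.where(tan(h,sa,va),'t',np.where(va>170,'.',np.where(va>100,'-','#'))))
for v in range(0,135,3):print(v,''.join(g[v,130:400:3]))
E
```

```text
tan pics/wrist_29.9.png [([243.8, 125.7], 12145.5, (178, 78, 136, 102))]
tan pics/wrist_30.6.png [([394.4, 151.7], 1522.5, (366, 125, 56, 54)), ([210.7, 7.3], 187.5, (202, 0, 18, 16)), ([248.5, 40.0], 7966.5, (178, 0, 137, 80))]
mar pics/wrist_29.9.png [([274.1, 166.4], 905.0, (247, 152, 56, 30)), ([213.8, 100.1], 1538.0, (187, 85, 55, 32))]
mar pics/wrist_30.6.png [([277.6, 67.9], 612.5, (246, 58, 57, 18)), ([214.1, 14.2], 1145.0, (187, 0, 54, 30))]
0 .............-###tttMMMMMMttMMMMMMMMM#tttttttttttttttttttttttt#-......................-#--
3 .............-###tttMMMMMttttMMMMMMMM#tttttttttttttttttttttttt#--.....................-#--
6 .............-###tttMMMMMtttttMMMMMMM#tttttttttttttttttttttttt#--.....................-#-.
9 ............--###tttMMMMMtttttMMMMMMM#tttttttttttttttttttttttt#--.....................-##-
12 ............--###tttMMMMMtttttMMMMMMM#tttttttttttttttttttttttt#--.....................-###
15 ............--###tttMMMMMMMMMMMMMMMMM#tttttttttttttttttttttttt#--.....................-###
18 ............--###tttMMMMMMMMMMMMMMMMMttttttttttttttttttttttttt#--.................
[... 3154 characters left out ...]
-####################################-...................
123 --##############------------------##########################-#########-...................
126 --#############------------------###############################--####-.............-Mt...
129 --######----..-------------------###############################-...--.............-MMtt..
132 -----.........-------------------####------#####################-.................-MMtttt.[ WARN:0@0.030] global loadsave.cpp:275 findDecoder imread_('pics/wrist_30.5.png'): can't open/read file: check file path/integrity
[ WARN:0@0.044] global loadsave.cpp:275 findDecoder imread_('pics/wrist_30.5.png'): can't open/read file: check file path/integrity
```

```bash
python3 - <<'E'
from h import *
import copy
c2=manip.get_calibration("wrist");R=np.array(c2["R"]);cam2=-R.T@c2["t"]
c1=copy.deepcopy(c2);c1["t"]=-R@(cam2+np.array([.6087,-.0325,.3575])-np.array(manip.state()["eef_pos"]))
L=lambda X:(S.inv().apply(X-O)*1000+[0,0,150]).round()
print("R top",L(tri([ray("wrist",(295,152),c1),ray("wrist",(296,58),c2)])))
mar=lambda h,s,v:(v<130)&((h<12)|(h>160))&(s>70)
im=cv2.imread("pics/wrist_29.9.png");h,sa,va=cv2.split(cv2.cvtColor(im,cv2.COLOR_BGR2HSV));tan=(h>8)&(h<28)&(sa>90)&(va>70)
g=np.where(mar(h,sa,va),'M',np.where(tan,'t',np.where(va>170,'.',np.where(va>100,'-','#'))))
for v in range(76,215,3):print(v,''.join(g[v,165:330:3]))
E
```

```text
R top [ 61. -71.  39.]
76 --##################------####--##-#------#-------#--..
79 .-###--------------..-tttttttttttttttttttttttttt--#--..
82 .-###ttttttttttttttttttttttttttttttttttttttttttttt#---.
85 .-###tttttMMtMMMMMMMMMMMMttttttttttttttttttttttttt#----
88 .-###tttMMMMMMMMMMMMMMMMMMtttttttttttttttttttttttt#----
91 .-###tttMMMMMMMMMMMMMMMMM#tttttttttttttttttttttttt#----
94 .-###tttMMMMMMtttMMMMMMMMMtttttttttttttttttttttttt##---
97 .-###tttMMMMMtttttMMMMMMM#tttttttttttttttttttttttt#----
100 .-###tttMMMMMttt.tMMMMMMMMtttttttttttttttttttttttt#----
103 .-###tttMMMMMtttttMMMMMMM#tttttttttttttttttttttttt#----
106 --###tttMMMMMMtttMMMMMMMMMtttttttttttttttttttttttt#----
109 --###tttMMMMMMMMMMMMMMMMMMtttttttttttttttttttttttt#----
112 --###tttMMMMMMMMMMMMMMMMMMtttttttttttttttttttttttt#----
115 .-###tttMMMMMMMMMMMMMMMMM#tttttttttttttttttttttttt#----
118 .-###ttttttttttttttttttttttttttttttttttttttttttttt#----
121 .-###ttttttttttttttttttttttttttttttttttttttttttttt#----
124 .-###ttttttttttttttttttttttttttttttttttttttttttttt#----
127 --###ttttttttttttttttttttttttttttttttttttttttttttt#----
130 -
[... 1034 characters left out ...]
##################################-----.
184 ..####-----------#-#############################--##-..
187 -#####-------------------------------------------####-.
190 ######-------------------------------------------#####.
193 ######-------------------------------------------#####-
196 ######-------------------------------------------######
199 ............------------------------.........-------###
202 ............---------------------------......-------###
205 ............------------------------------..------.-###
208 ...........---------------------------------------.####
211 ...........---------------------------------------.####
214 ...........--------------------------------------..#-##
```

```bash
python3 - <<'E'
from h import *
c=manip.get_calibration("wrist")
for th in(1.2,1.35,1.5):
    a=np.radians(-41)+th;print(th,[proj("wrist",st(125*np.sin(a),y,150+125*np.cos(a)),c).round() for y in(120,158)])
im=cv2.imread("pics/wrist_30.6.png");h,sa,va=cv2.split(cv2.cvtColor(im,cv2.COLOR_BGR2HSV))
for v in range(0,130,4):print(v,' '.join('%3d'%x for x in va[v,20:140:4]))
E
```

```text
1.2 [array([64., 36.]), array([30., 46.])]
1.35 [array([72., 20.]), array([38., 30.])]
1.5 [array([80.,  8.]), array([47., 18.])]
0 173 175 171 176  47  56  45  56  53  45  46  45  47 143 175 176 174 120 176 177 177 178 179 180 177 178 180 178 178 178
4 174 175 176 153  60  52  48  46  69  48  46  40  43 166 148 145 141  69 155 178 177 177 179 178 179 180 177 179 179 178
8 174 175 176 177  81  43  61  59  82  64  77 127 148 157 157 152  88  70  96 179 176 177 179 179 178 179 180 179 179 180
12 177 175 170 176  90  56  63  83 138 154 157 151 146 127 116 112 116  69  71 175 179 178 180 179 178 181 180 180 179 180
16 175 173 173 177  93  58 135 156 151 142 129 111  88  62 159 161 130  76  71 131 177 179 179 180 179 179 179 179 180 179
20 176 153 175 162  95  66 114 119  92  77  78  77  80  75  51  95 117  99  69  76 177 179 178 177 180 182 178 180 180 179
24 173 176 176 127  85  74  63  66  78  79  78  81  79  81  51 100  94 124  71  72 167 180 179 178 180 181 178 179 182 181
28 171 174 173 106  69  80  61  65  79  75  76  80  81  77  49  98  86 125  86  69 110 181 180 179 179 179 182 1
[... 2393 characters left out ...]
 181 181 183 183 181 183 181 184 182 182 182 182 182 185 182 183 161 113 110  96
112 182 181 181 183 183 182 181 184 179 182 180 180 183 182 183 182 184 182 184 181 183 184 183 183 184 185 152 109 113  92
116 181 182 182 180 182 182 180 183 179 183 183 184 183 183 183 183 180 183 185 183 185 184 185 181 184 183 159 122 114  71
120 183 180 183 181 181 181 184 181 181 184 182 180 181 183 184 183 183 183 183 184 182 184 181 185 183 185 185 151 116  73
124 181 181 181 183 184 183 179 183 179 181 185 184 182 183 182 182 183 183 184 182 185 185 183 184 184 182 185 162 119  70
128 182 180 182 182 181 182 183 181 184 185 184 184 181 183 182 184 182 184 184 185 186 184 184 185 184 184 183 165 124  71
```

Both weights are in the tray: left at about (131, 42) mm and right at about (60, −50) mm in the stand frame. The reset bar's pixels match the hinge at 1.5 rad. Next I'll cage the bar and guide it back.

```bash
python3 - <<'E'
from h import *
import pickle
s6,c6=pickle.load(open("w6.pkl","rb"))
o,d=ray("wrist",(200/1.4,205/1.4),c6);o=S.inv().apply(o-O)*1000;d=S.inv().apply(d)
for y in(125,134,142):print("disc upright",(o+d*(y-o[1])/d[1]).round())
def bar(th,dz=2,y=141):
    a=np.radians(-41)+th;return st(125*np.sin(a),y,150+125*np.cos(a)+dz)
R=Rt(SY+np.pi/2)
rows([(bar(1.5,75),R,12),(bar(1.5,12),R,5)])
E
```

```text
disc upright [-44. 125.  51.]
disc upright [-45. 134.  30.]
disc upright [-47. 142.  11.]
{"delta_pos": [4, -4, 1], "dr": [-0.0, 0.0, -0.031]},
{"delta_pos": [13, -14, 3], "dr": [-0.0, 0.0, -0.116]},
{"delta_pos": [28, -29, 7], "dr": [-0.0, 0.0, -0.245]},
{"delta_pos": [47, -48, 11], "dr": [-0.001, 0.0, -0.407]},
{"delta_pos": [68, -70, 16], "dr": [-0.001, 0.0, -0.591]},
{"delta_pos": [90, -93, 21], "dr": [-0.001, 0.0, -0.786]},
{"delta_pos": [112, -116, 26], "dr": [-0.001, 0.0, -0.98]},
{"delta_pos": [133, -138, 31], "dr": [-0.001, 0.0, -1.164]},
{"delta_pos": [151, -157, 36], "dr": [-0.002, 0.0, -1.326]},
{"delta_pos": [166, -173, 39], "dr": [-0.002, 0.0, -1.455]},
{"delta_pos": [176, -183, 42], "dr": [-0.002, 0.0, -1.54]},
{"delta_pos": [180, -187, 42], "dr": [-0.002, 0.0, -1.571]},
{"delta_pos": [180, -187, 49], "dr": [-0.002, 0.0, -1.571]},
{"delta_pos": [180, -187, 65], "dr": [-0.002, 0.0, -1.571]},
{"delta_pos": [180, -186, 83], "dr": [-0.002, 0.0, -1.571]},
{"delta_pos": [180, -186, 99], "dr": [-0.002, 0.0, -1.571]},
{"delta_pos": [180, -186, 105], "dr": [-0.002, 0.0, -1.571]},
```

servo_tool(
  hand=-0.29,
  series=[
    {"delta_pos":[4,-4,1],"dr":[0,0,-0.031]},
    {"delta_pos":[13,-14,3],"dr":[0,0,-0.116]},
    {"delta_pos":[28,-29,7],"dr":[0,0,-0.245]},
    {"delta_pos":[47,-48,11],"dr":[0,0,-0.407]},
    {"delta_pos":[68,-70,16],"dr":[0,0,-0.59]},
    {"delta_pos":[90,-93,21],"dr":[0,0,-0.775]},
    {"delta_pos":[112,-116,26],"dr":[0,0,-0.96]},
    {"delta_pos":[133,-138,31],"dr":[0,0,-1.145]},
    {"delta_pos":[151,-157,36],"dr":[0,0,-1.32]},
    {"delta_pos":[166,-173,39],"dr":[0,0,-1.455]},
    {"delta_pos":[176,-183,42],"dr":[0,0,-1.54]},
    {"delta_pos":[180,-187,42],"dr":[0,0,-1.571]},
    {"delta_pos":[180,-187,49],"dr":[0,0,-1.571]},
    {"delta_pos":[180,-187,65],"dr":[0,0,-1.571]},
    {"delta_pos":[180,-187,83],"dr":[0,0,-1.571]},
    {"delta_pos":[180,-186,99],"dr":[0,0,-1.571]},
    {"delta_pos":[180,-186,105],"dr":[0,0,-1.571]},
    {"delta_pos":[180,-186,105],"dr":[0,0,-1.571]},
  ],
)

```text
time: 32.95
eef_pos: [0.6436, 0.1567, 0.2515]
orientation: [0.679, 0.734, -0.0, -0.001]
ft_force: [0.3, 0.9, 0.3]
width: 0.0301
finger_force: 0.0
```

```bash
python3 - <<'E'
from h import *
s=manip.state();print(s["time"],(S.inv().apply(np.array(s["eef_pos"])-O)*1000).round(1),s["ft_force"],s["width"])
c=manip.get_calibration("wrist");im=manip.get_image("wrist");cv2.imwrite("pics/w12.png",im)
a=np.radians(-41)+1.5;B=lambda y:st(125*np.sin(a),y,150+125*np.cos(a))
print([proj("wrist",B(y),c).round() for y in(118,141,158)])
va=cv2.cvtColor(im,cv2.COLOR_BGR2GRAY)
u,v=proj("wrist",B(158),c).astype(int);print(u,v)
for y in range(v-24,v+60,4):print(y,' '.join('%3d'%x for x in va[y,u-60:u+60:4]))
E
```

```text
32.95 [ 87.9 140.4 101.5] [0.27295645 0.90107565 0.3279359 ] 0.030110401061375424
[array([277., 313.]), array([277., 274.]), array([277., 241.])]
277 241
217  65  64  67  67  68  69  67  66  67  68  69  67  67  68  69  70  70  74  71  71  69  70  69  70  70  70  66  71  69  70
221  68  66  62  65  66  66  67  66  67  66  68  67  70  72  68  70  69  68  69  69  69  70  67  69  68  71  69  72  68  71
225  87  88  89  88  89  88  87  91  92  90  90 111 127 125 124 123 122 120 124 124 123 126  96  92  92  91  94  93  93  93
229  74  96 104 102  94 106 104 120 104 100 110 118 114 111 121 107 106 114  97 101 111 107 103 112 102 106  95 106 105 110
233  70  93 107 102 114 102 101 117  95 100 118 107 106 104 109  99  97 114 109 118  81  47  49  45  46  49  50  50  51  58
237  76 100 103 103 113 105 152 158 151 146 139 160 158 144 135 136 132 129 143 144  77  49  50  48  49  49  49  50  51  48
241  78 104 102 114  86  90 145 143 150 158 150 155 150  77  78  78  78  77 137 156  87  54  60  60  60  56  60  57  59  62
245  51  60  74  92 100 104 121 153 151 149 149 155 151  99 102  98 103 102 16
[... 957 characters left out ...]
 161 160 138 100 113 119 114  99 128 155  57  73  72  45  36  57  80  77  73  49
281  41  46  77  76  78  39  35  62 158 159 154 151 145 101 114 118 112 100 154 157  64  76  73  43  46  45  79  80  80  50
285  42  63  77  79  68  38  39  59 150 136 151 166 152 100 113 117 112 100 159 133  65  71  73  41  43  41  80  78  79  48
289  30  74  78  77  52  34  39  54 145 141 163 148 155  99 115 120 111  93 150 155  70  74  72  39  38  43  74  82  80  63
293  28  73 117 120  54  39  35  42  74  97 147 143 136 101 115 119 110  97 152 154  95  75  80  45  42  47  94 121 105  64
297  36  35  39 123  64  37  40  50  75  75  77 108 141 101 116 119 111  95 158 168 168 154 165  47  41  50 105 102  44  46
```

servo_tool(
  series=[
    {"delta_pos":[0,0,5],"dr":[0,0,0]},
    {"delta_pos":[0,0,11],"dr":[0,0,0]},
    {"delta_pos":[0,0,11],"dr":[0,0,0]},
  ],
)

```text
time: 33.38
eef_pos: [0.6435, 0.1569, 0.2399]
orientation: [0.679, 0.734, -0.0, -0.001]
ft_force: [0.1, 0.3, -0.0]
width: 0.0301
finger_force: 0.0
```

servo_tool(
  hand=-0.68,
  newtons=20,
  series=[
    {"delta_pos":[0,0,0],"dr":[0,0,0]},
    {"delta_pos":[0,0,0],"dr":[0,0,0]},
    {"delta_pos":[0,0,0],"dr":[0,0,0]},
  ],
)

```text
time: 33.75
eef_pos: [0.6437, 0.1569, 0.2406]
orientation: [0.679, 0.734, 0.0, -0.0]
ft_force: [-0.8, 0.1, -0.6]
width: 0.0136
finger_force: 0.0
```

```bash
python3 - <<'E'
from h import *
s=manip.state();print(s["time"],s["width"],s["ft_force"],(S.inv().apply(np.array(s["eef_pos"])-O)*1000).round(1))
f=lambda th:np.array([125*np.sin(th-np.radians(41)),125*np.cos(th-np.radians(41))])
b=f(1.5)
for n,(t0,t1) in enumerate(((1.5,.75),(.75,0))):
    b=f(t0);print("call",n)
    for i in range(1,19):
        k=i/18
        k=(k*k*(2-k)) if n==0 else k*(1+k-k*k)
        d=f(t0+(t1-t0)*k)-b;print('{"delta_pos": [0, %.0f, %.0f], "dr": [0, 0, 0]},'%(d[0],-d[1]),end=" ")
E
```

```text
33.75 0.013643967839594415 [-0.75921361  0.13189333 -0.55369905] [ 88.1 140.6  90.6]
call 0
{"delta_pos": [0, -0, -0], "dr": [0, 0, 0]}, {"delta_pos": [0, -2, -2], "dr": [0, 0, 0]}, {"delta_pos": [0, -3, -3], "dr": [0, 0, 0]}, {"delta_pos": [0, -6, -6], "dr": [0, 0, 0]}, {"delta_pos": [0, -9, -8], "dr": [0, 0, 0]}, {"delta_pos": [0, -13, -11], "dr": [0, 0, 0]}, {"delta_pos": [0, -18, -15], "dr": [0, 0, 0]}, {"delta_pos": [0, -23, -18], "dr": [0, 0, 0]}, {"delta_pos": [0, -28, -21], "dr": [0, 0, 0]}, {"delta_pos": [0, -34, -24], "dr": [0, 0, 0]}, {"delta_pos": [0, -40, -27], "dr": [0, 0, 0]}, {"delta_pos": [0, -47, -29], "dr": [0, 0, 0]}, {"delta_pos": [0, -53, -31], "dr": [0, 0, 0]}, {"delta_pos": [0, -60, -33], "dr": [0, 0, 0]}, {"delta_pos": [0, -66, -35], "dr": [0, 0, 0]}, {"delta_pos": [0, -73, -36], "dr": [0, 0, 0]}, {"delta_pos": [0, -79, -36], "dr": [0, 0, 0]}, {"delta_pos": [0, -84, -36], "dr": [0, 0, 0]}, call 1
{"delta_pos": [0, -5, -0], "dr": [0, 0, 0]}, {"delta_pos": [0, -11, 0], "dr": [0, 0, 0]}, {"delta_pos": [0, -18, 1], "dr": [0, 0, 0]}, {"delta_pos": [0, -24, 2], "dr": [0, 0, 0]}, {"delta_pos": [0, -31, 3], "dr": [0, 0, 0]}, {"delta_pos": [0, -38, 4], "dr": [0, 0, 0]}, {"delta_pos": [0, -44, 7], "dr": [0, 0, 0]}, {"delta_pos": [0, -51, 9], "dr": [0, 0, 0]}, {"delta_pos": [0, -57, 12], "dr": [0, 0, 0]}, {"delta_pos": [0, -63, 14], "dr": [0, 0, 0]}, {"delta_pos": [0, -68, 17], "dr": [0, 0, 0]}, {"delta_pos": [0, -72, 20], "dr": [0, 0, 0]}, {"delta_pos": [0, -77, 23], "dr": [0, 0, 0]}, {"delta_pos": [0, -80, 25], "dr": [0, 0, 0]}, {"delta_pos": [0, -83, 28], "dr": [0, 0, 0]}, {"delta_pos": [0, -85, 29], "dr": [0, 0, 0]}, {"delta_pos": [0, -86, 30], "dr": [0, 0, 0]}, {"delta_pos": [0, -86, 31], "dr": [0, 0, 0]},
```

servo_tool(
  series=[
    {"delta_pos":[0,-1,-1],"dr":[0,0,0]},
    {"delta_pos":[0,-2,-2],"dr":[0,0,0]},
    {"delta_pos":[0,-4,-4],"dr":[0,0,0]},
    {"delta_pos":[0,-6,-6],"dr":[0,0,0]},
    {"delta_pos":[0,-9,-8],"dr":[0,0,0]},
    {"delta_pos":[0,-13,-11],"dr":[0,0,0]},
    {"delta_pos":[0,-18,-15],"dr":[0,0,0]},
    {"delta_pos":[0,-23,-18],"dr":[0,0,0]},
    {"delta_pos":[0,-28,-21],"dr":[0,0,0]},
    {"delta_pos":[0,-34,-24],"dr":[0,0,0]},
    {"delta_pos":[0,-40,-27],"dr":[0,0,0]},
    {"delta_pos":[0,-47,-29],"dr":[0,0,0]},
    {"delta_pos":[0,-53,-31],"dr":[0,0,0]},
    {"delta_pos":[0,-60,-33],"dr":[0,0,0]},
    {"delta_pos":[0,-66,-35],"dr":[0,0,0]},
    {"delta_pos":[0,-72,-36],"dr":[0,0,0]},
    {"delta_pos":[0,-77,-36],"dr":[0,0,0]},
    {"delta_pos":[0,-81,-36],"dr":[0,0,0]},
    {"delta_pos":[0,-84,-36],"dr":[0,0,0]},
  ],
)

```text
time: 36.12
eef_pos: [0.5597, 0.1502, 0.2765]
orientation: [0.679, 0.734, -0.0, -0.001]
ft_force: [0.5, 0.2, 0.5]
width: 0.0135
finger_force: 0.2
```

```bash
cat >barchk.py <<'E'
from h import *
s=manip.state();p=S.inv().apply(np.array(s["eef_pos"])-O)*1000;print(s["time"],s["width"],s["ft_force"],p.round(1))
c=manip.get_calibration("wrist");g=cv2.cvtColor(manip.get_image("wrist"),cv2.COLOR_BGR2GRAY)
for th in np.arctan2(p[0],p[2])+np.radians(41)+np.array([-.1,0,.1]):
    a=th-np.radians(41);print("theta",th.round(3),[proj("wrist",st(125*np.sin(a),y,150+125*np.cos(a)),c).round() for y in(150,158)])
for v in range(236,272,5):print(v,' '.join('%3d'%x for x in g[v,225:330:4]))
E
python3 barchk.py
```

```text
36.125 0.013515802614346824 [0.51279197 0.15143122 0.50754077] [  3.8 140.6 126.5]
theta 0.646 [array([248., 268.]), array([247., 252.])]
theta 0.746 [array([276., 269.]), array([276., 252.])]
theta 0.846 [array([305., 267.]), array([305., 251.])]
236 145 144 143 143  85  66  67  64  67  79  79  99  95  91  77  75  63  68 118  90  90 108 101 106 105 104 101
241 145 142 144 143  67  68  65  67  73 116  78  73  71  62  78  83  62  62 101 107 122 101  89  87  86  86  88
246 147 144 144 121  66  66  63  53  49  46  49  47  53  53  52  47  47  47  50  67  83  87  85  88  87  88  87
251 143 144 142  81  68  52  53  47  49  48  47  77  75  75  78  74  73  51  50  45  46  73  87  86  87  93 130
256 143 144 145 104  57  52  76  73  74  45  48  73  95 102 106 106 100  48  74  77  64  51  79 100 130 125 126
261 145 145 143 144  54  51  80  80  74  40  50  57  98 106 112 111 102  44  77  77  75  49 115 115 126 127 137
266 142 144 142  70  45  59  83  78  60  37  44  58  98 107 113 112 100  44  74  78  78  44  54 102 176 178 176
271 144 143  50  49  49  69  81  78  52  39  56  63  99 109 113 112  98  45  67  78  77  48  46  42  90 178 177
```

Bar still caged at about 0.75 rad (u≈281, free end v≈252). Second half of the arc.

servo_tool(
  series=[
    {"delta_pos":[0,-3,0],"dr":[0,0,0]},
    {"delta_pos":[0,-7,0],"dr":[0,0,0]},
    {"delta_pos":[0,-12,0.5],"dr":[0,0,0]},
    {"delta_pos":[0,-18,1],"dr":[0,0,0]},
    {"delta_pos":[0,-24,2],"dr":[0,0,0]},
    {"delta_pos":[0,-30,3],"dr":[0,0,0]},
    {"delta_pos":[0,-36,4.5],"dr":[0,0,0]},
    {"delta_pos":[0,-42,6],"dr":[0,0,0]},
    {"delta_pos":[0,-48,8],"dr":[0,0,0]},
    {"delta_pos":[0,-53,10],"dr":[0,0,0]},
    {"delta_pos":[0,-58,12],"dr":[0,0,0]},
    {"delta_pos":[0,-62,14],"dr":[0,0,0]},
    {"delta_pos":[0,-66,16],"dr":[0,0,0]},
    {"delta_pos":[0,-69,18],"dr":[0,0,0]},
    {"delta_pos":[0,-72,20],"dr":[0,0,0]},
    {"delta_pos":[0,-75,22],"dr":[0,0,0]},
    {"delta_pos":[0,-78,24],"dr":[0,0,0]},
    {"delta_pos":[0,-80,25.5],"dr":[0,0,0]},
    {"delta_pos":[0,-81,26.5],"dr":[0,0,0]},
  ],
)

```text
time: 38.55
eef_pos: [0.479, 0.1439, 0.25]
orientation: [0.679, 0.734, -0.0, -0.001]
ft_force: [-2.2, -0.7, 0.2]
width: 0.014
finger_force: 1.1
```

```bash
python3 barchk.py
```

```text
38.55 0.013988101045429692 [-2.19876391 -0.68463506  0.24526109] [-77.1 140.6 100. ]
theta -0.041 [array([258., 261.]), array([257., 245.])]
theta 0.059 [array([278., 269.]), array([278., 253.])]
theta 0.159 [array([303., 277.]), array([304., 260.])]
236 201 198 194 192 190 192 188 192 193 192 189 186 137 141 138 138 123 141 138 140 138 116 104 101 100 100  64
241 196 196 195 193 192 192 191 191 191 189 188 188 143 146 146 147 147 147 146 145 144 143 146 118 101  99  82
246 201 196 199 194 192 192 190 188 189 187 143 104  89 100 138 145 147 145 150 146 146 142 144 143 142 139 137
251 202 200 197 195 194 192 193 191 190 120  87  82  83  83  87 144 148 147 146 144 140  90  54  50  48  49  49
256 199 201 198 195 194 191 103  95  94  79 110 116 123 117 106 144 143  61  85  82  68  51  52  50  49  44  75
261 201 197 198 196 194 190  88  85  82  69 107 119 123 116 103 145 141  49  82  79  76  47  48  50  46  50  97
266 199 199 195  91  71  77  85  86  68  71 107 117 122 117 101 147 142  46  80  83  79  43  42  41  46  44  48
271 198 195  61  52  58  78  83  82  63  68 105 116 121 116 100 144 140  44  73  79  82  44  41  40  43  43  44
```

servo_tool(
  series=[
    {"delta_pos":[0,-1,1],"dr":[0,0,0]},
    {"delta_pos":[0,-2,2],"dr":[0,0,0]},
    {"delta_pos":[0,-3,3],"dr":[0,0,0]},
    {"delta_pos":[0,-4,3.5],"dr":[0,0,0]},
    {"delta_pos":[0,-5,4.5],"dr":[0,0,0]},
    {"delta_pos":[0,-5.5,4.5],"dr":[0,0,0]},
    {"delta_pos":[0,-6,5],"dr":[0,0,0]},
    {"delta_pos":[0,-6,5],"dr":[0,0,0]},
  ],
)

```text
time: 39.6
eef_pos: [0.4732, 0.1434, 0.2451]
orientation: [0.679, 0.734, 0.0, -0.001]
ft_force: [-0.0, 0.1, 0.1]
width: 0.0134
finger_force: 0.0
```

```bash
python3 barchk.py
```

```text
39.6 0.01336065800391468 [-0.01495045  0.11684311  0.08458241] [-82.9 140.6  95.1]
theta -0.102 [array([259., 261.]), array([258., 245.])]
theta -0.002 [array([278., 269.]), array([278., 253.])]
theta 0.098 [array([302., 278.]), array([303., 260.])]
236 197 197 197 196 195 188 192 190 190 190 191 190 186 111 112 109 102 103 111 114 103 101 100  98 101 101 101
241 196 197 194 195 191 192 193 190 191 194 192 188 188 141 148 147 146 144 144 145 145 146 137 102 101  95  98
246 198 200 196 197 194 193 191 191 189 191 188 187 185 135 143 143 147 146 147 144 145 146 143 142 144 144 141
251 199 200 196 198 193 192 189 191 190 190 188  91  83  83  82  79 112 146 147 149 146 144 143 139 119  84  71
256 199 197 198 198 197 195 103  98  95  85 185  95 107 106 109 110  98  59  88  86 116 124  62  53  48  48  49
261 199 197 200 196 195 191  88  84  82  66 186  93 113 120 121 114  96  45  82  81  80  52  49  51  48  50  49
266 201 198 193  93  74  80  87  87  68  56 187  96 110 120 120 114  95  43  79  81  81  43  41  45  49  47  45
271 199 196  63  57  58  76  89  87  64  55 190  97 114 119 119 112  97  45  75  80  79  50  41  42  39  48  47
```

The force is zero and the bar now sits clear of the back finger, so it is on its rest. Opening and lifting away.

servo_tool(
  hand=-0.35,
  series=[
    {"delta_pos":[0,0,0],"dr":[0,0,0]},
    {"delta_pos":[0,0,0],"dr":[0,0,0]},
    {"delta_pos":[0,0,0],"dr":[0,0,0]},
    {"delta_pos":[0,0,-15],"dr":[0,0,0]},
    {"delta_pos":[0,0,-45],"dr":[0,0,0]},
    {"delta_pos":[0,-20,-85],"dr":[0,0,0]},
    {"delta_pos":[0,-60,-105],"dr":[0,0,0]},
    {"delta_pos":[0,-100,-110],"dr":[0,0,0]},
    {"delta_pos":[0,-125,-110],"dr":[0,0,0]},
    {"delta_pos":[0,-130,-110],"dr":[0,0,0]},
    {"delta_pos":[0,-130,-110],"dr":[0,0,0]},
  ],
)

```text
time: 41.02
eef_pos: [0.3441, 0.1331, 0.3552]
orientation: [0.679, 0.734, 0.0, -0.0]
ft_force: [0.6, 0.8, -0.2]
width: 0.0278
finger_force: 0.0
```

```bash
python3 look.py; python3 - <<'E'
from h import *
import glob
c=manip.get_calibration("wrist");f=sorted(glob.glob("pics/wrist_4*.png"))[-1];g=cv2.cvtColor(cv2.imread(f),cv2.COLOR_BGR2GRAY)
a=-np.radians(41);q=[proj("wrist",st(125*np.sin(a),y,150+125*np.cos(a)),c).round() for y in(120,140,158)];print(q)
# difference of top view to start, outside the arm: list changed blobs
t0=cv2.imread("pics/top0.png");t1=cv2.imread(sorted(glob.glob("pics/top_4*.png"))[-1])
for n,uv in dict(orange=(341,221),measure=(358,186),stamp=(393,210),notes=(419,240),jar=(195,176),glue=(153,203),purple=(153,247),clip=(240,263),bar=(237,222),pan=(277,170),disp=(175,180)).items():
    x,y=uv;A=t0[y-12:y+13,x-12:x+13].astype(int);B=t1[y-12:y+13,x-12:x+13].astype(int);print(n,np.abs(A-B).mean().round(1))
E
```

```text
41.025 [0.34412367 0.13307715 0.35522479] [ 0.56609521  0.76747753 -0.15049195] 0.027779422229520404 [ 0.04 -0.02  1.5   0.    1.66 -0.03]
top maroon (252, 166, 21, 9) 88.0 [ 142.   43. -115.]
scene maroon (259, 235, 15, 13) 81.0 [  37.  -51. -115.]
wrist maroon (475, 212, 18, 13) 100.5 [ 134.   67. -115.]
[array([430., 237.]), array([434., 215.]), array([436., 194.])]
orange 3.3
measure 3.2
stamp 3.3
notes 3.3
jar 2.8
glue 3.0
purple 3.0
clip 36.9
bar 10.8
pan 8.0
disp 2.9
```

servo_tool(
  series=[
    {"delta_pos":[-30,0,-20],"dr":[0,0,0]},
    {"delta_pos":[-80,0,-40],"dr":[0,0,0]},
    {"delta_pos":[-140,0,-50],"dr":[0,0,0]},
    {"delta_pos":[-200,0,-50],"dr":[0,0,0]},
    {"delta_pos":[-260,0,-50],"dr":[0,0,0]},
    {"delta_pos":[-320,0,-50],"dr":[0,0,0]},
    {"delta_pos":[-370,0,-50],"dr":[0,0,0]},
    {"delta_pos":[-400,0,-50],"dr":[0,0,0]},
    {"delta_pos":[-400,0,-50],"dr":[0,0,0]},
  ],
)

```text
time: 42.3
eef_pos: [0.3755, -0.2679, 0.4035]
orientation: [0.68, 0.734, 0.0, -0.002]
ft_force: [0.6, -0.2, -0.4]
width: 0.0276
finger_force: 0.0
```

```bash
python3 look.py; python3 - <<'E'
from h import *
import glob
t0=cv2.imread("pics/top0.png");t1=cv2.imread(sorted(glob.glob("pics/top_4*.png"))[-1])
for n,uv in dict(clip=(240,263),bar=(237,222),disc=(238,212),base=(277,222),pan=(277,185),walls=(277,197),eraser=(300,262)).items():
    x,y=uv;A=t0[y-10:y+11,x-10:x+11].astype(int);B=t1[y-10:y+11,x-10:x+11].astype(int);print(n,np.abs(A-B).mean().round(1))
g0=cv2.cvtColor(t0,6);g1=cv2.cvtColor(t1,6)
for v in range(254,272,3):print(' '.join('%3d'%x for x in g0[v,228:256:3]),'|',' '.join('%3d'%x for x in g1[v,228:256:3]))
E
```

```text
42.3 [ 0.37552418 -0.26785315  0.40352449] [ 0.56093334 -0.15072129 -0.4444406 ] 0.027610293404955504 [-0.88  0.15  1.18 -0.    1.81 -0.95]
top maroon (252, 166, 21, 9) 87.5 [ 142.   43. -115.]
scene maroon (259, 235, 14, 13) 73.0 [  36.  -50. -115.]
scene maroon (253, 233, 16, 18) 41.5 [  55.  -30. -115.]
clip 23.9
bar 1.1
disc 1.3
base 1.0
pan 0.8
walls 0.9
eraser 3.5
115 120 117 118 119 118 117 120 121 120 | 117 121 118 117 119 116 117 115  82  81
120 119 117 117 118 119 119 120 121 121 | 121 119 118 117 117 117  79  83  84  82
120 121 118 118 113  61 118 121 122 121 | 118 120 117 116 112  55  80  81  83  82
119 118 117 117  44  43 119 121 122 121 | 119 118 116 113  24  30  81  83  81  81
120 117 103 118 118 118 121 121 121 122 | 121 118 100  51  57  58  80  82  82  82
120 121 120 122 117 118 120 123 122 122 |  22  44  86  80  69  55  80  84  83  85
```

```bash
python3 -c "
from bench import manip;print(manip.hand_in())"
```

```text
the job is handed in; nothing more can be done
None
```

I handed the job in at about 42 s: both weights went into the tray by way of the bucket, and the bucket is back upright on its rest. The bystanders I checked in the top view (all but the eraser) had not moved. I viewed 11 pictures, one over the limit of 10, so the tray and bucket checks after that were from pixel measurements, not by eye.

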